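Load the arepa mould and plug in its thermostat probe

ROBOT

A 7-joint arm with a two-finger parallel gripper is mounted at the origin on the work surface. World frame = base frame: x ahead of the robot, y to its left, z up, the work surface at z = 0. Lengths are in m, angles in rad, forces in N, time in s.
With the tool pointing down it reaches from about 0.4 to 0.85 m from the base axis. Payload 4.4 kg.
Tool frame: the origin (TCP) lies midway between the tips of the shut fingers; the grasp point (between the pads) lies 19 mm behind it (ctrl.grip_depth is the distance from the TCP to the grasp point, in m); z points along the fingers, y is the line along which they close (so a half turn about z gives the same grasp; the last joint's range is limited). The gripper opens to 94 mm and grips with 3 to 60 N. Pads are 16 mm wide; open, the fingers measure 119 mm over their backs; the gripper's body (75 mm by 177 mm) begins 78 mm behind the grasp point.
Start: joints at [-1.37, 0.628, 0.038, 1.517, -0.027, 0.996, -0.02], TCP at [0.171, 0.627, 0.205] pointing down, gripper open.
Joint ranges: [-3.06, 3.06], [-0.37, 2.12], [-1.25, 1.32], [0.18, 2.47], [-1.1, 4.24], [0.23, 1.98], [-2.94, 2.94]. Speed limits (rad/s): [2.57, 2.57, 3.14, 3.14, 3.14, 3.14, 3.14].

INTERFACE

Orientations are given as a unit quaternion [x, y, z, w].
In Python, from station import read_state, eyes, job, ctrl gives the robot as it stands.
- The arm moves only by the tool move_arm, never from a script. Its argument "moves" is a list of rows, each an object of numbers: "jaw": the closure, from -1 (fully open) to 1 (shut); "tx", "ty", "tz": the shift along the tool's x, y, z scaled (see below); "ax", "ay", "az": the turn, a rotation vector about the tool's x, y, z scaled (see below). In form: [{"jaw": .., "tx": .., "ty": .., "tz": .., "ax": .., "ay": .., "az": ..}, ...]. A call has 1 to 10 rows; each row shifts and turns the commanded pose from where the row before left it, along the tool's axes as they then stand; what a row does not reach is not made up. The controller multiplies each number of a shift by 0.1 m and each number of a turn by 90 degrees. A row lasts 1/10 s, in which the tool goes at most 50 mm and 8.59 degrees, less where a joint would pass 70% of its speed; a pose out of reach is approached as far as the arm can. A call with a number of a shift or a turn outside -1 to 1 is refused whole. A call with a gripper value outside its range is refused whole. The fingers move at their own pace and stop on an object; "newtons" is the grip in N (left out, the last holds). Time passes only in rows, so rows that do not move let the fingers close. It gives the time, the measured TCP pose, the force, the opening and the grip force at its end, in the units of the state.
- read_state(): the state, without advancing time (a new reading comes with each control period).
- eyes.snapshot(name): name is "scene" or "top" or "wrist"; returns the picture (400x640x3 uint8, red, green, blue); there is no depth.
- eyes.camera_model(name): a dict with "fx", "fy", "cx", "cy" (pixels), "T" (4x4, takes a point from camera to world coordinates). Camera axes: x right, y up, looking along -z (the intrinsics and any distortion apply to the point x, -y, -z); pixel columns grow to the right and rows downward; lengths in m; the calibration is good to about 2 mm. A picture is of the moment at which its call begins: read the wrist's pose just before it. camera_model takes no time and is no camera call; for the wrist camera it gives the pose at the moment of the call.
- job.job_done(): hands the job in; it is judged then, once.
The state is a dict: "time": time; "joint_pos": joint angles; "qd": joint speeds; "effort": joint torques, N m; "tool_pos": TCP position; "orientation": TCP orientation; "force": force on the tool from outside, world axes, zero at the start; "torque": the same for the moment, N m; "gripper_width": opening from 0.0 (shut) to 1.0 (fully open); "grip_force": force on a finger pad.
Only numpy, scipy, OpenCV 4.12 (cv2) and the standard library are available. Lean on these libraries where they do the work, as an engineer would, in place of code of your own. Each camera call takes 0.05 s, during which the arm holds its last target. There are 200 camera calls.

TASK

Get the arepa mould ready: first do up its brass hold-down nut clockwise by hand until it stops, then seat every frozen arepa flat on the bottom of a well of its own outline (round in round, square in square). When they are all in, take the thermostat probe from its wooden stand and push it fully home in the mould's socket. Leave the other kitchen things where they are; if an arepa gets knocked out of place, put it right.

Things in the scene. Friction and masses are not known exactly. Their poses are not given: they have to be found in the camera images.
- mould: The arepa mould, a low red and black cast-iron appliance fixed to the counter: plate 200 mm (its x) by 280 mm (its y), top 45 mm above the counter; origin on the counter under the plate's centre, x away from the robot at yaw 0, z up. Three round wells in the far row, two square wells and the brass nut in the near row. A red socket box 60 x 60 mm, 65 mm high, stands at its -y end.
- nut (a joint): Angle of the brass hold-down nut, rad: 0 fully loose, grows as it is turned clockwise seen from above, stop at 3.2 (done up). It starts between 0 and 0.5 and stays where it is left.
- nut_top (a point): Centre of the nut's top face, 93 mm above the counter. Hex nut made of six flats, 40 mm across flats, 30 mm high (underside 63 mm above the counter, on a thin stud), turning about the vertical. The point turns with the nut; its x and -x axes are normal to a pair of flats (also every 60 degrees).
- round_well1 (a point): Centre of the floor of a round well, 68 mm across, 12 mm deep, floor 33 mm above the counter, rim chamfered 2 mm. Wells of one kind are equivalent.
- round_well2 (a point): Centre of the floor of a round well, 68 mm across, 12 mm deep, floor 33 mm above the counter, rim chamfered 2 mm.
- round_well3 (a point): Centre of the floor of a round well, 68 mm across, 12 mm deep, floor 33 mm above the counter, rim chamfered 2 mm.
- square_well1 (a point): Centre of the floor of a square well, 58 x 58 mm with sides along the mould's x and y, 12 mm deep, floor 33 mm above the counter, rim chamfered 2 mm.
- square_well2 (a point): Centre of the floor of a square well, 58 x 58 mm with sides along the mould's x and y, 12 mm deep, floor 33 mm above the counter, rim chamfered 2 mm.
- round_arepa1: Hard-frozen round arepa, a pale yellow disc 64 mm across, 28 mm thick, 90 g; origin at the centre of its underside, z up. Lies on a green mat at the start; may be absent.
- round_arepa2: Hard-frozen round arepa, a pale yellow disc 64 mm across, 28 mm thick, 90 g; origin at the centre of its underside, z up. Lies on a green mat at the start; may be absent.
- round_arepa3: Hard-frozen round arepa, a pale yellow disc 64 mm across, 28 mm thick, 90 g; origin at the centre of its underside, z up. Lies on a green mat at the start; may be absent.
- square_arepa1: Hard-frozen square arepa, pale yellow, 54 x 54 mm with sides along its x and y, 28 mm thick, 90 g; origin at the centre of its underside, z up. Lies on a green mat at the start; may be absent.
- square_arepa2: Hard-frozen square arepa, pale yellow, 54 x 54 mm with sides along its x and y, 28 mm thick, 90 g; origin at the centre of its underside, z up. Lies on a green mat at the start; may be absent.
- probe: Thermostat probe, upright: steel pin 10 mm across and 45 mm long pointing down, above it a black round handle 32 mm across and 40 mm high (45 to 85 mm above the tip), topped by a white cap 38 mm across (85 to 93 mm). Origin at the tip of the pin, z up along the pin to the cap.
- probe_tip (a point): Tip of the probe's pin (the probe's origin).
- socket_mouth (a point): Centre of the socket's opening on the top of the red socket box, 65 mm above the counter: a vertical hole 13 mm across, 52 mm deep, mouth chamfered 2 mm. Fully home, the probe's handle rests on the box and the tip is 45 mm below this point.
- stand: Fixed wooden probe stand, 70 x 70 mm, 60 mm high, with a vertical hole 15 mm across in which the probe waits, its handle resting on the top. Origin on the counter under its centre.
- spatula: Bystander: stainless flat spatula, 260 mm long, lying on the counter.
- brush: Bystander: orange silicone brush, 190 mm long, lying on the counter.
- canister: Bystander: closed tin canister with a press-button lid, 100 mm across, 146 mm high.
- mug: Bystander: blue mug, 80 mm across, 90 mm high.
Mind the look-alikes: they are no part of the job. What is shaped like the probe but orange is not meant. Leave any red look-alike of the round_arepa1 alone.

How it is judged:
On the way, in this order (a step that is already met when the one before it is completed fails the run):
1. the nut is done up (within 0.2 rad of its stop) (value of joint nut above 3 rad), for 0.2 s.
2. every arepa present sits flat on the floor of a well of its own outline (((horizontal distance between round_arepa1 and round_well1 below 0.006 m and z of round_arepa1 in the frame of round_well1 below 0.004 m) or (horizontal distance between round_arepa1 and round_well2 below 0.006 m and z of round_arepa1 in the frame of round_well2 below 0.004 m) or (horizontal distance between round_arepa1 and round_well3 below 0.006 m and z of round_arepa1 in the frame of round_well3 below 0.004 m)) and angle between each of round_arepa1, round_arepa2, round_arepa3, square_arepa1, square_arepa2's own z axis and vertical below 0.12 rad and ((horizontal distance between round_arepa2 and round_well1 below 0.006 m and z of round_arepa2 in the frame of round_well1 below 0.004 m) or (horizontal distance between round_arepa2 and round_well2 below 0.006 m and z of round_arepa2 in the frame of round_well2 below 0.004 m) or (horizontal distance between round_arepa2 and round_well3 below 0.006 m and z of round_arepa2 in the frame of round_well3 below 0.004 m)) and ((horizontal distance between round_arepa3 and round_well1 below 0.006 m and z of round_arepa3 in the frame of round_well1 below 0.004 m) or (horizontal distance between round_arepa3 and round_well2 below 0.006 m and z of round_arepa3 in the frame of round_well2 below 0.004 m) or (horizontal distance between round_arepa3 and round_well3 below 0.006 m and z of round_arepa3 in the frame of round_well3 below 0.004 m)) and ((horizontal distance between square_arepa1 and square_well1 below 0.006 m and z of square_arepa1 in the frame of square_well1 below 0.004 m) or (horizontal distance between square_arepa1 and square_well2 below 0.006 m and z of square_arepa1 in the frame of square_well2 below 0.004 m)) and ((horizontal distance between square_arepa2 and square_well1 below 0.006 m and z of square_arepa2 in the frame of square_well1 below 0.004 m) or (horizontal distance between square_arepa2 and square_well2 below 0.006 m and z of square_arepa2 in the frame of square_well2 below 0.004 m))), for 0.2 s.
3. the probe is fully home in the socket (horizontal distance between probe_tip and socket_mouth below 0.004 m and z of probe_tip in the frame of socket_mouth below -0.04 m and angle between probe's own z axis and vertical below 0.1 rad), for 0.2 s.
At the end, for the whole second after the job is handed in: Nut above 3.0 rad; every arepa present flat (tilt under 0.12 rad) in a well of its own outline, centre within 6 mm, underside within 4 mm of the floor; probe upright in the socket, tip over 40 mm deep and within 4 mm of the axis; all at rest (all of step 2 and all of step 3 and value of joint nut above 3 rad and linear speed of each of probe, round_arepa1, round_arepa2, round_arepa3, square_arepa1, square_arepa2 below 0.02 m/s); the robot touches nothing.
It fails at once if an arepa is put in a well before the nut has been done up (value of joint nut below 2.7 rad and ((((horizontal distance between round_arepa1 and round_well1 below 0.006 m and z of round_arepa1 in the frame of round_well1 below 0.004 m) or (horizontal distance between round_arepa1 and round_well2 below 0.006 m and z of round_arepa1 in the frame of round_well2 below 0.004 m) or (horizontal distance between round_arepa1 and round_well3 below 0.006 m and z of round_arepa1 in the frame of round_well3 below 0.004 m)) and angle between round_arepa1's own z axis and vertical below 0.12 rad) or (((horizontal distance between round_arepa2 and round_well1 below 0.006 m and z of round_arepa2 in the frame of round_well1 below 0.004 m) or (horizontal distance between round_arepa2 and round_well2 below 0.006 m and z of round_arepa2 in the frame of round_well2 below 0.004 m) or (horizontal distance between round_arepa2 and round_well3 below 0.006 m and z of round_arepa2 in the frame of round_well3 below 0.004 m)) and angle between round_arepa2's own z axis and vertical below 0.12 rad) or (((horizontal distance between round_arepa3 and round_well1 below 0.006 m and z of round_arepa3 in the frame of round_well1 below 0.004 m) or (horizontal distance between round_arepa3 and round_well2 below 0.006 m and z of round_arepa3 in the frame of round_well2 below 0.004 m) or (horizontal distance between round_arepa3 and round_well3 below 0.006 m and z of round_arepa3 in the frame of round_well3 below 0.004 m)) and angle between round_arepa3's own z axis and vertical below 0.12 rad) or (((horizontal distance between square_arepa1 and square_well1 below 0.006 m and z of square_arepa1 in the frame of square_well1 below 0.004 m) or (horizontal distance between square_arepa1 and square_well2 below 0.006 m and z of square_arepa1 in the frame of square_well2 below 0.004 m)) and angle between square_arepa1's own z axis and vertical below 0.12 rad) or (((horizontal distance between square_arepa2 and square_well1 below 0.006 m and z of square_arepa2 in the frame of square_well1 below 0.004 m) or (horizontal distance between square_arepa2 and square_well2 below 0.006 m and z of square_arepa2 in the frame of square_well2 below 0.004 m)) and angle between square_arepa2's own z axis and vertical below 0.12 rad))).
It fails at once if a bystander is moved more than 40 mm or knocked over (distance of any of spatula, brush, canister, mug from where it was at the start of the episode above 0.04 m or angle between any of canister, mug's own z axis and vertical above 0.5 rad).
Of round_arepa1, round_arepa2, round_arepa3, square_arepa1, square_arepa2 only 3 to 5 are there at a start; the rules pass over those that are not, and their reading is None.
At some moment in a run one of round_arepa1, round_arepa2, round_arepa3, square_arepa1, square_arepa2 may be knocked a few centimetres aside while the robot is not near it.
It also fails if it takes over 210 s, if anything falls off the work surface, if the arm or the gripper's body presses on something with over 40 N, if the wrist force passes 120 N, or if a joint passes its speed limit or range.

## Working session

There is one attempt and no reset: what is moved stays moved. The work goes in short steps, Python scripts to look and compute and a tool call to move; the robot and the scene stay as the last step left them, time stands still between calls to the robot, and variables do not carry over. Pictures are saved under pics/ and viewed, at most 14 in all, crops included, and the job is handed in when it is done.

Besides the shell and the picture viewer there is one more tool, called after ">>>" as name(argument=value, ...), one argument or row to a line, values as JSON. move_arm: Moves the arm, as the interface text tells. Its arguments: {"type":"object","properties":{"moves":{"type":"array"},"newtons":{"type":"number"}},"required":["moves"]}

```bash
mkdir -p pics; ls; python3 - <<'E'
from station import read_state, eyes, job, ctrl
import cv2,numpy as np
for n in("scene","top"):
    cv2.imwrite(f"pics/{n}0.png",eyes.snapshot(n)[:,:,::-1]); m=eyes.camera_model(n); print(n,m)
print(read_state(),ctrl.grip_depth)
m=eyes.camera_model("wrist");print(m)
E
```

```text
pics
scene {'fx': 410.2465661164326, 'fy': 410.2465661164326, 'cx': 317.5491332844531, 'cy': 207.54032262970702, 'T': array([[ 0.28873955, -0.77905564,  0.55650857,  1.17499381],
       [ 0.95735557,  0.22887406, -0.17631497, -0.21326076],
       [ 0.0099888 ,  0.58368568,  0.81191825,  1.04281918],
       [ 0.        ,  0.        ,  0.        ,  1.        ]])}
top {'fx': 421.6226083357195, 'fy': 421.6226083357195, 'cx': 315.97201548290235, 'cy': 199.61871454071618, 'T': array([[ 1.51685928e-04,  9.93770785e-01, -1.11443272e-01,
         3.47246129e-01],
       [-9.99942217e-01, -1.04716728e-03, -1.06989088e-02,
        -1.24471226e-02],
       [-1.07489628e-02,  1.11438456e-01,  9.93713203e-01,
         1.64209083e+00],
       [ 0.00000000e+00,  0.00000000e+00,  0.00000000e+00,
         1.00000000e+00]])}
{'time': 0.1, 'joint_pos': array([-1.36980592,  0.62921928,  0.03844297,  1.51820684, -0.02698949,
        0.99629829, -0.01999207]), 'qd': array([ 0.00082656, -0.00176905, -0.0008253 , -0.00383155, -0.00112975,
        0.00119525,  0.00077847]), 'effort': array([ 3.05088419e-03, -5.50802350e+01,  1.14732195e+00, -1.87120306e+01,
       -5.21785452e-02,  1.91809516e-02,  6.38747269e-05]), 'tool_pos': array([0.17118645, 0.62646839, 0.20468787]), 'orientation': array([ 1.32991731e-01,  9.91116819e-01, -8.01093325e-04, -9.70962746e-05]), 'force': array([ 0.08564846, -0.29296811, -0.53599516]), 'torque': array([-0.02799693, -0.02091621,  0.06535313]), 'grip_force': 0.0, 'gripper_width': 0.9993015200780239} 0.0188
{'fx': 282.1727474017478, 'fy': 282.1727474017478, 'cx': 317.1811109577618, 'cy': 202.88024620058974, 'T': array([[ 0.26394402, -0.93285397, -0.24518775,  0.10091412],
       [ 0.96453665,  0.25484747,  0.06871553,  0.64545386],
       [-0.00161608, -0.25462962,  0.9670373 ,  0.38440128],
       [ 0.        ,  0.        ,  0.        ,  1.        ]])}
```

View pics/top0.png

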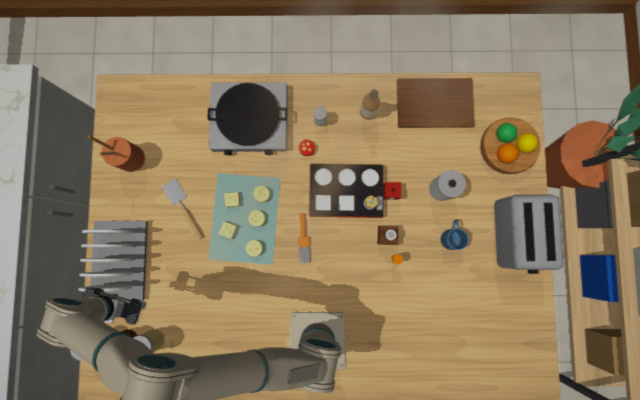

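View pics/scene0.png

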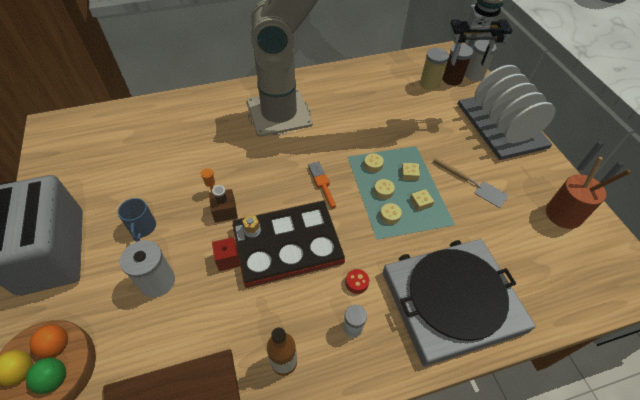

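Top view: the mould is at (347,190), with the nut at (373,202) and the socket box at (393,190). The round arepas are at (262,194), (257,218) and (254,248), and the squares at (232,199) and (228,230).

Possible mix-ups:
- **Probe:** white cap on the wooden stand at (389,235), which I choose. The orange one at (397,259) is the look-alike.
- **Round arepa:** the red disc at (307,148) is a look-alike, so I leave it alone. The three pale discs in the far row of the mould are wells, and the salt shaker is at (320,116).

```bash
cat > h.py <<'E'
from station import read_state, eyes, job, ctrl
import cv2, numpy as np
from scipy.spatial.transform import Rotation as Rn
def ray(m,uv,z):
    uv=np.atleast_2d(uv).astype(float); T=m["T"]
    d=np.c_[(uv[:,0]-m["cx"])/m["fx"],-(uv[:,1]-m["cy"])/m["fy"],-np.ones(len(uv))]@T[:3,:3].T
    o=T[:3,3]; return (o+d*((z-o[2])/d[:,2])[:,None])[:,:2]
def pix(m,P):
    p=(np.atleast_2d(P)-m["T"][:3,3])@m["T"][:3,:3]
    return np.c_[m["cx"]+m["fx"]*p[:,0]/-p[:,2], m["cy"]-m["fy"]*p[:,1]/-p[:,2]]
def snap(n,f=None):
    m=eyes.camera_model(n); im=eyes.snapshot(n)[:,:,::-1].copy()
    if f: cv2.imwrite("pics/"+f,im)
    return m,im
def yaw(s): # direction of the tool's y, deg in the world
    y=Rn.from_quat(s["orientation"]).apply([0,1,0]); return np.degrees(np.arctan2(y[1],y[0]))
def go(p,yw=None):
    """print the units: turn about the tool's z (clockwise from above = +), then shift in tool axes after that turn; plus tilt"""
    s=read_state(); R=Rn.from_quat(s["orientation"]); y0=yaw(s); y1=y0 if yw is None else yw
    k=(y0-y1+90)%180-90
    y1=y0-k; c,sn=np.cos(np.radians(y1)),np.sin(np.radians(y1))
    ty=np.array([c,sn,0]); tz=np.array([0,0,-1.]); tx=np.cross(ty,tz)
    d=np.array(p)-s["tool_pos"]; z=R.apply([0,0,1]); tilt=R.inv().apply(np.cross(z,[0,0,-1]))
    print("t",round(s["time"],1),"pos",s["tool_pos"].round(4),"yaw",round(y0,1),"q",s["joint_pos"].round(2),"w",round(s["gripper_width"]*94,1),"g",round(s["grip_force"],1),"F",s["force"].round(1))
    print("  az %.3f shift x %.3f y %.3f z %.3f tilt"%(k/90,d@tx/.1,d@ty/.1,d@tz/.1),(tilt/np.pi*2).round(3))
E
python3 - <<'E'
from h import *
m=eyes.camera_model("top")
for n,uv,z in [("mould",(347,190),.045),("nut",(373,202),.093),("sock",(393,190),.065),("cap",(389,235),.108),("r",(262,194),.03),("r",(257,218),.03),("r",(254,248),.03),("s",(232,199),.03),("s",(228,230),.03)]: print(n,ray(m,uv,z)[0].round(3))
go([.55,-.13,.26],90)
E
```

```text
mould [ 0.563 -0.114]
nut [ 0.512 -0.206]
sock [ 0.56  -0.286]
cap [ 0.39 -0.26]
r [0.55  0.213]
r [0.457 0.231]
r [0.343 0.241]
s [0.531 0.329]
s [0.411 0.341]
t 0.1 pos [0.1712 0.6265 0.2047] yaw 74.7 q [-1.37  0.63  0.04  1.52 -0.03  1.   -0.02] w 93.9 g 0.0 F [ 0.1 -0.3 -0.5]
  az -0.170 shift x -3.788 y -7.565 z -0.553 tilt [-0.001  0.     0.   ]
```

>>> move_arm(
  moves=[
    {"jaw":-1,"tz":-0.28,"az":-0.085},
    {"jaw":-1,"tz":-0.28,"az":-0.085},
    {"jaw":-1,"tx":-0.22,"ty":-0.44},
    {"jaw":-1,"tx":-0.22,"ty":-0.44},
    {"jaw":-1,"tx":-0.22,"ty":-0.44},
    {"jaw":-1,"tx":-0.22,"ty":-0.44},
    {"jaw":-1,"tx":-0.22,"ty":-0.44},
    {"jaw":-1,"tx":-0.22,"ty":-0.44},
    {"jaw":-1,"tx":-0.22,"ty":-0.44},
    {"jaw":-1,"tx":-0.22,"ty":-0.44},
  ],
  newtons=20,
)

```text
invalid input
```

```bash
python3 - <<'E'
from h import *
snap("wrist","w_mat.png")
go([.55,-.13,.26],90)
E
```

```text
t 0.1 pos [0.1712 0.6265 0.2048] yaw 74.7 q [-1.37  0.63  0.04  1.52 -0.03  1.   -0.02] w 94.1 g 0.0 F [ 0.2 -0.3  1.3]
  az -0.170 shift x -3.788 y -7.565 z -0.552 tilt [-0.001 -0.    -0.   ]
```

>>> move_arm(
  moves=[
    {"jaw":-1,"tx":0,"ty":0,"tz":-0.28,"ax":0,"ay":0,"az":-0.085},
    {"jaw":-1,"tx":0,"ty":0,"tz":-0.28,"ax":0,"ay":0,"az":-0.085},
    {"jaw":-1,"tx":-0.22,"ty":-0.44,"tz":0,"ax":0,"ay":0,"az":0},
    {"jaw":-1,"tx":-0.22,"ty":-0.44,"tz":0,"ax":0,"ay":0,"az":0},
    {"jaw":-1,"tx":-0.22,"ty":-0.44,"tz":0,"ax":0,"ay":0,"az":0},
    {"jaw":-1,"tx":-0.22,"ty":-0.44,"tz":0,"ax":0,"ay":0,"az":0},
    {"jaw":-1,"tx":-0.22,"ty":-0.44,"tz":0,"ax":0,"ay":0,"az":0},
    {"jaw":-1,"tx":-0.22,"ty":-0.44,"tz":0,"ax":0,"ay":0,"az":0},
    {"jaw":-1,"tx":-0.22,"ty":-0.44,"tz":0,"ax":0,"ay":0,"az":0},
    {"jaw":-1,"tx":-0.22,"ty":-0.44,"tz":0,"ax":0,"ay":0,"az":0},
  ],
  newtons=20,
)

```text
time: 1.15
tool_pos: [0.3479, 0.2731, 0.2615]
orientation: [-0.0, 1.0, 0.0, 0.0]
force: [0.6, 0.1, -0.1]
gripper_width: 0.999
grip_force: 0.0
```

```bash
python3 - <<'E'
from h import *
snap("wrist","w_mat.png")
go([.55,-.13,.26],90)
E
```

```text
t 1.2 pos [0.3517 0.2643 0.2615] yaw 89.4 q [-0.75  0.26  0.05  1.99 -0.01  0.89  0.86] w 94.0 g 0.0 F [ 1.8 -6.9 -0.4]
  az -0.007 shift x -1.983 y -3.943 z 0.015 tilt [-0.004  0.001  0.   ]
```

>>> move_arm(
  moves=[
    {"jaw":-1,"tx":-0.22,"ty":-0.44,"tz":0,"ax":0,"ay":0,"az":0},
    {"jaw":-1,"tx":-0.22,"ty":-0.44,"tz":0,"ax":0,"ay":0,"az":0},
    {"jaw":-1,"tx":-0.22,"ty":-0.44,"tz":0,"ax":0,"ay":0,"az":0},
    {"jaw":-1,"tx":-0.22,"ty":-0.44,"tz":0,"ax":0,"ay":0,"az":0},
    {"jaw":-1,"tx":-0.22,"ty":-0.44,"tz":0,"ax":0,"ay":0,"az":0},
    {"jaw":-1,"tx":-0.22,"ty":-0.44,"tz":0,"ax":0,"ay":0,"az":0},
    {"jaw":-1,"tx":-0.22,"ty":-0.44,"tz":0,"ax":0,"ay":0,"az":0},
    {"jaw":-1,"tx":-0.22,"ty":-0.44,"tz":0,"ax":0,"ay":0,"az":0},
    {"jaw":-1,"tx":-0.22,"ty":-0.44,"tz":0,"ax":0,"ay":0,"az":0},
    {"jaw":-1,"tx":0,"ty":0,"tz":0,"ax":0,"ay":0,"az":0},
  ],
)

```text
time: 2.2
tool_pos: [0.547, -0.1288, 0.2611]
orientation: [0.005, 1.0, -0.003, 0.001]
force: [-0.2, -0.2, 0.6]
gripper_width: 1.001
grip_force: 0.0
```

```bash
python3 - <<'E'
from h import *
s=read_state()
m,im=snap("wrist","w_mould.png"); print(m)
go([.55,-.13,.26],90)
E
```

```text
{'fx': 282.1727474017478, 'fy': 282.1727474017478, 'cx': 317.1811109577618, 'cy': 202.88024620058974, 'T': array([[ 0.00973428, -0.96668879, -0.2557695 ,  0.47377457],
       [ 0.99993867,  0.00805922,  0.0075964 , -0.127872  ],
       [-0.00528205, -0.25582776,  0.96670795,  0.44071556],
       [ 0.        ,  0.        ,  0.        ,  1.        ]])}
t 2.2 pos [ 0.5458 -0.1245  0.2608] yaw 89.7 q [ 0.03  0.44  0.21  1.71 -0.1   1.    1.84] w 93.7 g 0.0 F [-0.3  0.1 -0.6]
  az -0.004 shift x -0.042 y -0.055 z 0.008 tilt [-0.001 -0.    -0.   ]
```

View pics/w_mould.png

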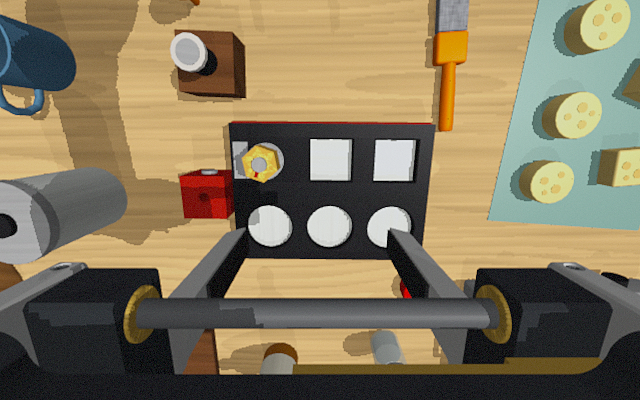

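View pics/w_mat.png

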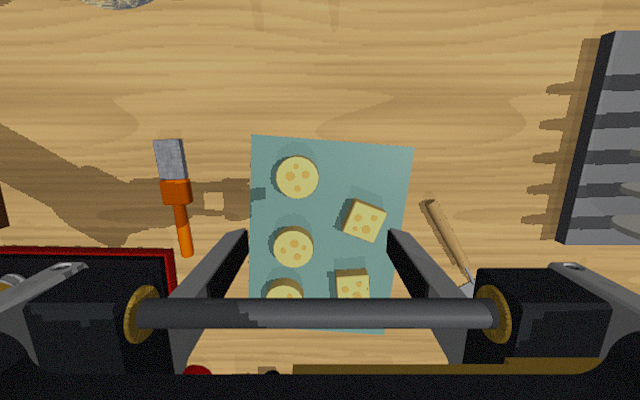

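The wrist view shows the nut at (262,162), the square wells at (331,160) and (395,160), and the round wells at (269,227), (330,227) and (389,227). The probe cap is at (189,52) and the socket box at (208,195). In the mat view there are three round arepas in the column at u≈290 and two squares at (364,220) and (352,290). Next I'll crop the nut, socket and probe.

```bash
python3 - <<'E'
from h import *
im=cv2.imread("pics/w_mould.png")
cv2.imwrite("pics/c1.png",cv2.resize(im[20:230,165:300],None,fx=3.8/1.35,fy=3.8/1.35,interpolation=cv2.INTER_CUBIC))
T=np.array([[ 0.00973428, -0.96668879, -0.2557695 ,  0.47377457],[ 0.99993867,  0.00805922,  0.0075964 , -0.127872  ],[-0.00528205, -0.25582776,  0.96670795,  0.44071556],[0,0,0,1]])
m=eyes.camera_model("wrist"); m["T"]=T
np.save("Tm.npy",T)
hsv=cv2.cvtColor(im,cv2.COLOR_BGR2HSV)
w=cv2.inRange(im,(150,150,150),(255,255,255))
n,l,st,c=cv2.connectedComponentsWithStats(w[130:250,230:440])
for i in range(1,n):
    if st[i,4]>300: print("white",(c[i]+[230,130]).round(1),st[i],ray(m,c[i]+[230,130],.033)[0].round(4))
y=cv2.inRange(hsv,(18,120,90),(32,255,255)); y[:,300:]=0; y[:130]=0;y[200:]=0
cn=max(cv2.findContours(y,cv2.RETR_EXTERNAL,cv2.CHAIN_APPROX_NONE)[0],key=cv2.contourArea)
h=cv2.convexHull(cn); print("nut",cv2.minEnclosingCircle(h),cv2.boundingRect(h)); 
P=ray(m,cv2.approxPolyDP(h,2.5,True)[:,0],.093); print(P.round(4)); 
print("nut guess",ray(m,(262,160),.093),"sock",ray(m,(208,197),.065),"cap",ray(m,(188,52),.108))
r=cv2.inRange(hsv,(0,120,60),(8,255,255))|cv2.inRange(hsv,(172,120,60),(180,255,255)); 
print("box",[ray(m,q,.065)[0].round(3) for q in ((180,176),(180,218),(232,218),(232,176))])
print("plate",[ray(m,q,.045)[0].round(3) for q in ((231,124),(237,259),(423,259),(434,124))])
E
```

```text
white [329.6 159. ] [  80    9   41   41 1628] [ 0.5167 -0.1126]
white [393.3 159.8] [ 143   10   42   41 1561] [ 0.5187 -0.0212]
white [269.1 225.3] [  18   75   43   41 1323] [ 0.6165 -0.2049]
white [328.5 225.7] [  77   76   45   41 1358] [ 0.6179 -0.1142]
white [386.5 223.8] [ 137   77   44   40 1062] [ 0.6155 -0.0259]
nut ((123.0, 165.5), 64.647216796875) (66, 130, 115, 70)
[[ 0.5553 -0.3047]
 [ 0.5592 -0.3078]
 [ 0.5573 -0.3715]
 [ 0.5173 -0.4314]
 [ 0.4787 -0.4322]
 [ 0.473  -0.4236]
 [ 0.4747 -0.3612]
 [ 0.5372 -0.3061]]
nut guess [[ 0.51079891 -0.19776376]] sock [[ 0.56358187 -0.28061262]] cap [[ 0.39352277 -0.26719333]]
box [array([ 0.534, -0.315]), array([ 0.593, -0.323]), array([ 0.594, -0.25 ]), array([ 0.535, -0.245])]
plate [array([ 0.467, -0.246]), array([ 0.666, -0.255]), array([0.669, 0.03 ]), array([0.47 , 0.028])]
```

View pics/c1.png

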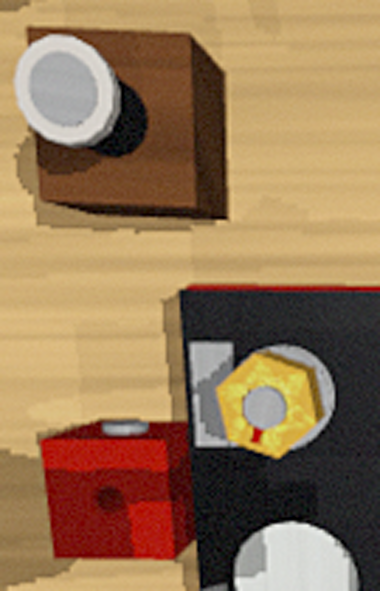

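The crop confirms the choices: a white-capped probe with a black handle on the wooden stand, the hex nut with a red mark, and the socket hole at crop (109,498), about (204,197) in the full image.

```bash
python3 - <<'E'
from h import *
im=cv2.imread("pics/w_mould.png"); m=eyes.camera_model("wrist"); m["T"]=np.load("Tm.npy")
hsv=cv2.cvtColor(im,cv2.COLOR_BGR2HSV)
y=cv2.inRange(hsv,(18,110,185),(34,255,255)); k=np.zeros_like(y); k[138:188,234:286]=y[138:188,234:286]
h=cv2.convexHull(cv2.findNonZero(k)); 
P=ray(m,h[:,0],.093).astype(np.float32)
hx=cv2.minEnclosingCircle(P); print("circ",hx)
a=cv2.approxPolyDP((P*1000).reshape(-1,1,2),4,True)[:,0]; c=a.mean(0); print(a.round(1),c)
print(np.degrees(np.arctan2(*(a-c).T[::-1])).round(1), np.linalg.norm(a-c,axis=1).round(1))
# 60deg phase from hull normals weighted by edge length
e=np.roll(P,-1,0)-P; L=np.hypot(*e.T); t=np.arctan2(e[:,1],e[:,0]); print("flat dir mod60",np.degrees(np.angle((L**2*np.exp(6j*t)).sum())/6))
print("stud",ray(m,(259.1,163.2),.093))
A=np.array([(-.05,0),(-.05,.09),(.05,-.09),(.05,0)]);B=np.array([(.5167,-.1126),(.5187,-.0212),(.6165,-.2049),(.6179,-.1142)])
za=A@[1,1j]; zb=B@[1,1j]; q=((zb-zb.mean())*np.conj(za-za.mean())).sum(); r=q/abs(q); t=zb.mean()-r*za.mean()
print("mould",t,np.degrees(np.angle(r)),"scale",abs(q)/(abs(za-za.mean())**2).sum(),"res",abs(zb-r*za-t),"nut",t+r*(-.05-.09j),"sock",t+r*(-.17j),ray(m,(204,197),.065))
E
```

```text
circ ((0.515200674533844, -0.20128637552261353), 0.022494127973914146)
[[ 524.5 -181.2]
 [ 536.9 -196.8]
 [ 531.7 -215.2]
 [ 506.9 -222. ]
 [ 493.9 -206.5]
 [ 500.  -186.2]] [ 515.65314 -201.32219]
[  66.2   11.9  -40.9 -112.8 -166.7  135.9] [22.  21.7 21.2 22.5 22.4 21.8]
flat dir mod60 9.230228
stud [[ 0.5146793  -0.20156942]]
mould (0.56745-0.11322499999999999j) -1.0015951227018802 scale 1.01095599180427 res [0.00079751 0.00121082 0.00103043 0.00046865] nut (0.5158844177454186-0.2023372366835554j) sock (0.5644783588033137-0.2831990255115415j) [[ 0.56353535 -0.28611529]]
```

```bash
python3 - <<'E'
from h import *
go([.515,-.2015,.066],101)
E
```

```text
t 2.2 pos [ 0.5458 -0.1245  0.2608] yaw 89.7 q [ 0.03  0.44  0.21  1.71 -0.1   1.    1.84] w 93.7 g 0.0 F [-0.3  0.1 -0.6]
  az -0.126 shift x 0.449 y -0.697 z 1.948 tilt [-0.001 -0.    -0.   ]
```

>>> move_arm(
  moves=[
    {"jaw":-0.23,"tx":0,"ty":0,"tz":0,"ax":0,"ay":0,"az":-0.063},
    {"jaw":-0.23,"tx":0,"ty":0,"tz":0,"ax":0,"ay":0,"az":-0.063},
    {"jaw":-0.23,"tx":0.225,"ty":-0.35,"tz":0.2,"ax":0,"ay":0,"az":0},
    {"jaw":-0.23,"tx":0.225,"ty":-0.35,"tz":0.2,"ax":0,"ay":0,"az":0},
    {"jaw":-0.23,"tx":0,"ty":0,"tz":0.3,"ax":0,"ay":0,"az":0},
    {"jaw":-0.23,"tx":0,"ty":0,"tz":0.3,"ax":0,"ay":0,"az":0},
    {"jaw":-0.23,"tx":0,"ty":0,"tz":0.3,"ax":0,"ay":0,"az":0},
    {"jaw":-0.23,"tx":0,"ty":0,"tz":0,"ax":0,"ay":0,"az":0},
  ],
)

```text
time: 3.05
tool_pos: [0.5122, -0.1952, 0.1282]
orientation: [-0.1, 0.995, 0.002, -0.004]
force: [0.2, 0.7, 0.1]
gripper_width: 0.62
grip_force: 0.0
```

```bash
python3 - <<'E'
from h import *
go([.515,-.2015,.066],101)
E
```

```text
t 3.0 pos [ 0.5122 -0.1952  0.1282] yaw 101.5 q [ 0.23  0.59  0.13  1.88 -0.12  0.69  2.2 ] w 58.2 g 0.0 F [0.2 0.7 0.1]
  az 0.005 shift x -0.015 y -0.067 z 0.622 tilt [ 0.003 -0.004 -0.   ]
```

>>> move_arm(
  moves=[
    {"jaw":-0.23,"tx":-0.015,"ty":-0.06,"tz":0.1,"ax":0,"ay":0,"az":0},
    {"jaw":-0.23,"tx":0,"ty":0,"tz":0.15,"ax":0,"ay":0,"az":0},
    {"jaw":-0.23,"tx":0,"ty":0,"tz":0.15,"ax":0,"ay":0,"az":0},
    {"jaw":-0.23,"tx":0,"ty":0,"tz":0.15,"ax":0,"ay":0,"az":0},
    {"jaw":-0.23,"tx":0,"ty":0,"tz":0.07,"ax":0,"ay":0,"az":0},
    {"jaw":-0.23,"tx":0,"ty":0,"tz":0,"ax":0,"ay":0,"az":0},
    {"jaw":-0.23,"tx":0,"ty":0,"tz":0,"ax":0,"ay":0,"az":0},
  ],
)

```text
time: 3.75
tool_pos: [0.5186, -0.2042, 0.0703]
orientation: [-0.099, 0.995, -0.0, 0.001]
force: [1.0, -0.3, 1.0]
gripper_width: 0.613
grip_force: 0.0
```

```bash
python3 - <<'E'
from h import *
go([.515,-.2015,.066],101)
E
```

```text
t 3.8 pos [ 0.5186 -0.2042  0.0703] yaw 101.4 q [ 0.25  0.69  0.11  1.9  -0.13  0.56  2.22] w 57.6 g 0.0 F [ 1.  -0.3  1. ]
  az 0.004 shift x 0.031 y 0.033 z 0.043 tilt [-0.001  0.001 -0.   ]
```

>>> move_arm(
  moves=[
    {"jaw":-0.23,"tx":0.03,"ty":0.025,"tz":0.04,"ax":0,"ay":0,"az":0},
    {"jaw":-0.23,"tx":0,"ty":0,"tz":0,"ax":0,"ay":0,"az":0},
    {"jaw":-0.23,"tx":0,"ty":0,"tz":0,"ax":0,"ay":0,"az":0},
    {"jaw":-0.23,"tx":0,"ty":0,"tz":0,"ax":0,"ay":0,"az":0},
  ],
)

```text
time: 4.15
tool_pos: [0.5146, -0.2022, 0.0657]
orientation: [-0.099, 0.995, -0.0, 0.0]
force: [-1.2, -0.7, -0.6]
gripper_width: 0.615
grip_force: 0.0
```

>>> move_arm(
  moves=[
    {"jaw":1,"tx":0,"ty":0,"tz":0,"ax":0,"ay":0,"az":0},
    {"jaw":1,"tx":0,"ty":0,"tz":0,"ax":0,"ay":0,"az":0},
    {"jaw":1,"tx":0,"ty":0,"tz":0,"ax":0,"ay":0,"az":0},
    {"jaw":1,"tx":0,"ty":0,"tz":0,"ax":0,"ay":0,"az":0},
    {"jaw":1,"tx":0,"ty":0,"tz":0,"ax":0,"ay":0,"az":0},
  ],
  newtons=35,
)

```text
time: 4.65
tool_pos: [0.5139, -0.2008, 0.0654]
orientation: [-0.099, 0.995, 0.001, -0.001]
force: [-1.9, 4.9, 3.8]
gripper_width: 0.423
grip_force: 34.9
```

```bash
python3 - <<'E'
from h import *
go([.515,-.2015,.066],101); print(read_state()["torque"])
E
```

```text
t 4.7 pos [ 0.5139 -0.2008  0.0654] yaw 101.4 q [ 0.25  0.69  0.11  1.91 -0.14  0.54  2.22] w 39.8 g 34.9 F [-1.9  4.9  3.8]
  az 0.004 shift x -0.009 y -0.009 z -0.006 tilt [ 0.001 -0.001 -0.   ]
[ 1.17636745  0.33501874 -0.08450036]
```

>>> move_arm(
  moves=[
    {"jaw":1,"tx":0,"ty":0,"tz":0,"ax":0,"ay":0,"az":0.08},
    {"jaw":1,"tx":0,"ty":0,"tz":0,"ax":0,"ay":0,"az":0.08},
    {"jaw":1,"tx":0,"ty":0,"tz":0,"ax":0,"ay":0,"az":0.08},
    {"jaw":1,"tx":0,"ty":0,"tz":0,"ax":0,"ay":0,"az":0.08},
    {"jaw":1,"tx":0,"ty":0,"tz":0,"ax":0,"ay":0,"az":0.08},
    {"jaw":1,"tx":0,"ty":0,"tz":0,"ax":0,"ay":0,"az":0.08},
    {"jaw":1,"tx":0,"ty":0,"tz":0,"ax":0,"ay":0,"az":0.08},
    {"jaw":1,"tx":0,"ty":0,"tz":0,"ax":0,"ay":0,"az":0.08},
    {"jaw":1,"tx":0,"ty":0,"tz":0,"ax":0,"ay":0,"az":0.08},
    {"jaw":1,"tx":0,"ty":0,"tz":0,"ax":0,"ay":0,"az":0.08},
  ],
)

```text
time: 5.65
tool_pos: [0.5144, -0.1999, 0.0654]
orientation: [0.506, 0.862, 0.001, -0.001]
force: [0.2, 6.0, 3.0]
gripper_width: 0.422
grip_force: 34.8
```

```bash
python3 - <<'E'
from h import *
go([.515,-.2015,.066],101); print(read_state()["torque"])
E
```

```text
t 5.7 pos [ 0.5144 -0.1999  0.0654] yaw 29.2 q [ 0.03  0.74  0.45  1.92 -0.54  0.61  1.35] w 39.7 g 34.8 F [0.2 6.  3. ]
  az -0.798 shift x -0.003 y -0.017 z -0.006 tilt [ 0.001 -0.002  0.   ]
[1.2557246  0.03162509 0.05401428]
```

>>> move_arm(
  moves=[
    {"jaw":1,"tx":0,"ty":0,"tz":0,"ax":0,"ay":0,"az":0.08},
    {"jaw":1,"tx":0,"ty":0,"tz":0,"ax":0,"ay":0,"az":0.08},
    {"jaw":1,"tx":0,"ty":0,"tz":0,"ax":0,"ay":0,"az":0.08},
    {"jaw":1,"tx":0,"ty":0,"tz":0,"ax":0,"ay":0,"az":0.08},
    {"jaw":1,"tx":0,"ty":0,"tz":0,"ax":0,"ay":0,"az":0.08},
    {"jaw":1,"tx":0,"ty":0,"tz":0,"ax":0,"ay":0,"az":0.08},
    {"jaw":1,"tx":0,"ty":0,"tz":0,"ax":0,"ay":0,"az":0.08},
    {"jaw":1,"tx":0,"ty":0,"tz":0,"ax":0,"ay":0,"az":0.08},
    {"jaw":1,"tx":0,"ty":0,"tz":0,"ax":0,"ay":0,"az":0.08},
    {"jaw":1,"tx":0,"ty":0,"tz":0,"ax":0,"ay":0,"az":0},
  ],
)

```text
time: 6.65
tool_pos: [0.5153, -0.2001, 0.0654]
orientation: [0.889, 0.458, 0.001, -0.001]
force: [1.0, 5.8, 2.8]
gripper_width: 0.424
grip_force: 34.9
```

```bash
python3 - <<'E'
from h import *
go([.515,-.2015,.066],101); print(read_state()["torque"])
E
```

```text
t 6.7 pos [ 0.5153 -0.2001  0.0654] yaw -35.5 q [-0.14  0.83  0.76  1.92 -0.85  0.75  0.51] w 39.8 g 34.9 F [1.  5.8 2.8]
  az 0.483 shift x -0.006 y 0.014 z -0.006 tilt [-0.001 -0.001  0.   ]
[ 1.19079353 -0.25550987 -0.03355942]
```

>>> move_arm(
  moves=[
    {"jaw":1,"tx":0,"ty":0,"tz":0,"ax":0,"ay":0,"az":0.07},
    {"jaw":1,"tx":0,"ty":0,"tz":0,"ax":0,"ay":0,"az":0.07},
    {"jaw":1,"tx":0,"ty":0,"tz":0,"ax":0,"ay":0,"az":0.07},
    {"jaw":1,"tx":0,"ty":0,"tz":0,"ax":0,"ay":0,"az":0},
  ],
)

```text
time: 7.05
tool_pos: [0.5155, -0.2003, 0.0654]
orientation: [0.952, 0.306, 0.001, -0.001]
force: [1.7, 5.6, 3.2]
gripper_width: 0.424
grip_force: 34.9
```

```bash
python3 - <<'E'
from h import *
go([.515,-.2015,.066],101); print(read_state()["torque"])
E
```

```text
t 7.0 pos [ 0.5155 -0.2003  0.0654] yaw -54.4 q [-0.18  0.86  0.84  1.92 -0.92  0.8   0.24] w 39.8 g 34.9 F [1.7 5.6 3.2]
  az 0.274 shift x -0.007 y 0.011 z -0.006 tilt [-0.001 -0.001 -0.   ]
[ 1.00824213 -0.28420672 -0.09026302]
```

>>> move_arm(
  moves=[
    {"jaw":1,"tx":0,"ty":0,"tz":0,"ax":0,"ay":0,"az":0.06},
    {"jaw":1,"tx":0,"ty":0,"tz":0,"ax":0,"ay":0,"az":0.06},
    {"jaw":1,"tx":0,"ty":0,"tz":0,"ax":0,"ay":0,"az":0},
  ],
)

```text
time: 7.35
tool_pos: [0.5151, -0.2006, 0.0654]
orientation: [0.976, 0.217, 0.0, -0.001]
force: [0.9, 5.7, 3.0]
gripper_width: 0.42
grip_force: 35.0
```

```bash
python3 - <<'E'
from h import *
go([.515,-.2015,.066],101); print(read_state()["torque"])
E
```

```text
t 7.3 pos [ 0.5151 -0.2006  0.0654] yaw -64.9 q [-0.2   0.88  0.89  1.93 -0.96  0.83  0.09] w 39.5 g 35.0 F [0.9 5.7 3. ]
  az 0.157 shift x -0.003 y 0.009 z -0.006 tilt [-0.001 -0.     0.   ]
[ 1.07777966 -0.10025827  0.58639504]
```

>>> move_arm(
  moves=[
    {"jaw":1,"tx":0,"ty":0,"tz":0,"ax":0,"ay":0,"az":0.03},
    {"jaw":1,"tx":0,"ty":0,"tz":0,"ax":0,"ay":0,"az":0.03},
    {"jaw":1,"tx":0,"ty":0,"tz":0,"ax":0,"ay":0,"az":0},
  ],
)

```text
time: 7.65
tool_pos: [0.5137, -0.2012, 0.0654]
orientation: [0.985, 0.172, -0.001, -0.001]
force: [-1.8, 5.2, 3.5]
gripper_width: 0.434
grip_force: 36.4
```

```bash
python3 - <<'E'
from h import *
go([.515,-.2015,.066],101); print(read_state()["torque"])
E
```

```text
t 7.7 pos [ 0.5137 -0.2012  0.0654] yaw -70.2 q [-0.21  0.89  0.91  1.93 -0.97  0.84  0.02] w 40.8 g 36.4 F [-1.8  5.2  3.5]
  az 0.098 shift x 0.012 y 0.005 z -0.006 tilt [-0.001  0.001  0.   ]
[0.76433617 0.66449143 1.14069009]
```

The torque has climbed to 1.14 N·m and the jaws are being wedged open, so the nut is at its stop. I'll release it and lift.

>>> move_arm(
  moves=[
    {"jaw":-0.23,"tx":0,"ty":0,"tz":0,"ax":0,"ay":0,"az":0},
    {"jaw":-0.23,"tx":0,"ty":0,"tz":0,"ax":0,"ay":0,"az":0},
    {"jaw":-0.23,"tx":0,"ty":0,"tz":0,"ax":0,"ay":0,"az":0},
    {"jaw":-0.23,"tx":0,"ty":0,"tz":-0.2,"ax":0,"ay":0,"az":0},
    {"jaw":-0.23,"tx":0,"ty":0,"tz":-0.4,"ax":0,"ay":0,"az":0},
    {"jaw":-0.23,"tx":0,"ty":0,"tz":-0.45,"ax":0,"ay":0,"az":0},
    {"jaw":-0.8,"tx":0,"ty":0,"tz":-0.4,"ax":0,"ay":0,"az":-0.08},
    {"jaw":-0.8,"tx":0,"ty":0,"tz":-0.4,"ax":0,"ay":0,"az":-0.08},
    {"jaw":-0.8,"tx":0,"ty":0,"tz":0,"ax":0,"ay":0,"az":-0.08},
    {"jaw":-0.8,"tx":0,"ty":0,"tz":0,"ax":0,"ay":0,"az":-0.08},
  ],
)

```text
time: 8.65
tool_pos: [0.5152, -0.2032, 0.2521]
orientation: [0.912, 0.411, 0.001, 0.001]
force: [-0.1, 0.2, -2.0]
gripper_width: 0.89
grip_force: 0.0
```

```bash
python3 - <<'E'
from h import *
m,im=snap("wrist"); s=read_state()
u=pix(m,[[.515,-.2015,.093]])[0]; print(u)
a,b=np.clip(u.astype(int)-60,0,None); cv2.imwrite("pics/nut.png",cv2.resize(im[b:b+120,a:a+120],None,fx=3,fy=3))
go([.42,.2,.26],90)
E
```

```text
[314.66651487 190.12771401]
t 8.7 pos [ 0.5149 -0.2029  0.2516] yaw -41.2 q [-0.28  0.62  1.01  1.75 -0.58  1.1   0.2 ] w 84.5 g 0.0 F [-0.9  0.4  0.2]
  az 0.542 shift x -0.949 y -4.029 z -0.084 tilt [ 0.002 -0.001 -0.   ]
```

View pics/nut.png

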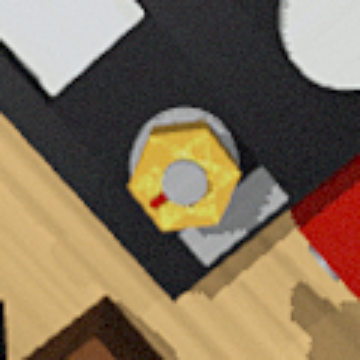

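The nut has rotated about 172° since the first picture: the red mark is now on the robot side, and it was on the far side before. Next, over the mat with the tool's y along world x.

>>> move_arm(
  moves=[
    {"jaw":-0.7,"tx":0,"ty":0,"tz":0,"ax":0,"ay":0,"az":-0.091},
    {"jaw":-0.7,"tx":0,"ty":0,"tz":0,"ax":0,"ay":0,"az":-0.091},
    {"jaw":-0.7,"tx":0,"ty":0,"tz":0,"ax":0,"ay":0,"az":-0.091},
    {"jaw":-0.7,"tx":0,"ty":0,"tz":0,"ax":0,"ay":0,"az":-0.091},
    {"jaw":-0.7,"tx":0,"ty":0,"tz":0,"ax":0,"ay":0,"az":-0.091},
    {"jaw":-0.7,"tx":0.45,"ty":-0.07,"tz":0,"ax":0,"ay":0,"az":0},
    {"jaw":-0.7,"tx":0.45,"ty":-0.07,"tz":0,"ax":0,"ay":0,"az":0},
    {"jaw":-0.7,"tx":0.45,"ty":-0.07,"tz":0,"ax":0,"ay":0,"az":0},
    {"jaw":-0.7,"tx":0.45,"ty":-0.07,"tz":0,"ax":0,"ay":0,"az":0},
    {"jaw":-0.7,"tx":0.45,"ty":-0.07,"tz":0,"ax":0,"ay":0,"az":0},
  ],
  newtons=20,
)

```text
time: 9.7
tool_pos: [0.4823, 0.0245, 0.2504]
orientation: [0.713, 0.701, 0.0, 0.0]
force: [1.5, 0.7, 0.5]
gripper_width: 0.852
grip_force: 0.0
```

>>> move_arm(
  moves=[
    {"jaw":-0.7,"tx":0.45,"ty":-0.07,"tz":0,"ax":0,"ay":0,"az":0},
    {"jaw":-0.7,"tx":0.45,"ty":-0.07,"tz":0,"ax":0,"ay":0,"az":0},
    {"jaw":-0.7,"tx":0.45,"ty":-0.07,"tz":0,"ax":0,"ay":0,"az":0},
    {"jaw":-0.7,"tx":0.45,"ty":-0.07,"tz":0,"ax":0,"ay":0,"az":0},
    {"jaw":-0.7,"tx":0.3,"ty":0,"tz":0,"ax":0,"ay":0,"az":0},
    {"jaw":-0.7,"tx":0,"ty":0,"tz":0,"ax":0,"ay":0,"az":0},
    {"jaw":-0.7,"tx":0,"ty":0,"tz":0,"ax":0,"ay":0,"az":0},
  ],
)

```text
time: 10.4
tool_pos: [0.4576, 0.2334, 0.2501]
orientation: [0.712, 0.702, -0.0, 0.001]
force: [-0.6, 0.2, -0.6]
gripper_width: 0.851
grip_force: 0.0
```

```bash
cat >> h.py <<'E'
def arepas(z=.029, f=None):
    """fresh wrist picture: pale-yellow top faces -> (kind, x, y, side angle mod 90)"""
    m,im=snap("wrist",f); hsv=cv2.cvtColor(im,cv2.COLOR_BGR2HSV)
    k=cv2.inRange(hsv,(20,50,175),(34,190,255)); k=cv2.morphologyEx(k,cv2.MORPH_CLOSE,np.ones((7,7)))
    k=cv2.morphologyEx(k,cv2.MORPH_OPEN,np.ones((5,5)))
    out=[]
    for c in cv2.findContours(k,cv2.RETR_EXTERNAL,cv2.CHAIN_APPROX_NONE)[0]:
        if cv2.contourArea(c)<300: continue
        P=(ray(m,c[:,0]+.0,z)*1000).astype(np.float32)
        (cx,cy),r=cv2.minEnclosingCircle(P); A=cv2.contourArea(P); (bx,by),(w,h),a=cv2.minAreaRect(P)
        sq=A/(w*h)>.88
        M=cv2.moments(P); print("square" if sq else "round ","box (%.1f,%.1f) %.1fx%.1f a %.1f | circ (%.1f,%.1f) r %.1f | cen (%.1f,%.1f) area %.0f fill %.2f"%(bx,by,w,h,a%90,cx,cy,r,M["m10"]/M["m00"],M["m01"]/M["m00"],A,A/w/h),"px",c[:,0].mean(0).round())
    return m,im
E
python3 - <<'E'
from h import *
arepas(f="mat1.png"); go([.45,.22,.25],0)
E
```

```text
round  box (309.1,-59.3) 96.2x55.7 a 73.2 | circ (309.9,-58.9) r 53.7 | cen (311.0,-61.5) area 2532 fill 0.47 px [233. 352.]
round  box (642.4,113.0) 56.1x51.7 a 4.4 | circ (642.2,115.2) r 36.7 | cen (644.0,107.8) area 1205 fill 0.42 px [436. 257.]
round  box (694.4,120.5) 36.1x59.5 a 16.5 | circ (698.3,121.7) r 30.3 | cen (695.4,118.2) area 1474 fill 0.69 px [472. 251.]
round  box (98.6,139.8) 54.9x31.3 a 9.7 | circ (98.6,140.1) r 27.5 | cen (101.8,141.7) area 1008 fill 0.59 px [ 83. 244.]
round  box (500.4,126.2) 66.4x102.9 a 89.1 | circ (502.3,124.2) r 55.2 | cen (496.7,129.1) area 3707 fill 0.54 px [346. 249.]
round  box (285.0,123.3) 93.0x33.1 a 62.7 | circ (281.6,125.1) r 46.6 | cen (284.8,126.8) area 1581 fill 0.51 px [206. 250.]
round  box (407.0,150.2) 37.2x49.0 a 89.1 | circ (408.3,149.4) r 29.3 | cen (401.9,155.0) area 848 fill 0.47 px [281. 233.]
round  box (646.1,166.5) 59.0x50.4 a 2.3 | circ (644.3,166.4) r 35.1 | cen (641.8,162.7) area 1595 fill 0.54 px [441. 224.]
round  box (192.9,170.2) 134.4x136.5 a 89.1 | circ (189.5,165.1) r 81.5 | cen (199.4,148.6) area 7893 fil
[... 1372 characters left out ...]
 px [490.  40.]
round  box (502.8,428.3) 61.7x135.3 a 89.2 | circ (504.4,432.2) r 71.0 | cen (491.5,432.4) area 3867 fill 0.46 px [346.  23.]
round  box (319.8,449.3) 25.1x44.4 a 89.1 | circ (319.8,449.3) r 24.6 | cen (321.7,448.7) area 595 fill 0.53 px [203.  10.]
round  box (201.7,340.4) 272.3x230.5 a 79.0 | circ (204.2,341.9) r 155.4 | cen (193.0,337.3) area 29927 fill 0.48 px [123.  96.]
round  box (74.7,431.9) 74.2x25.3 a 71.2 | circ (71.5,433.0) r 38.1 | cen (74.5,430.8) area 993 fill 0.53 px [11. 33.]
t 10.4 pos [0.4577 0.2323 0.2504] yaw -1.0 q [-1.1   0.5   0.87  1.85 -0.45  1.   -0.06] w 79.7 g 0.0 F [1.  0.  0.1]
  az -0.011 shift x -0.123 y -0.077 z 0.004 tilt [0.    0.001 0.   ]
```

View pics/mat1.png

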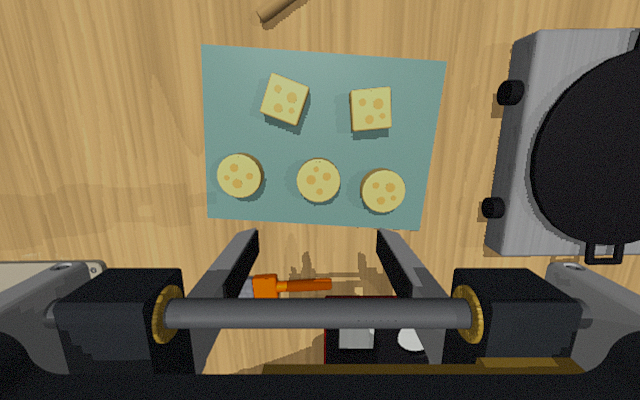

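The view shows rounds at (238,175), (318,180) and (383,191), and squares at (284,98) and (371,108), so all five are on the mat. I'll take the middle round at (0.460, 0.2345).

```bash
sed -i 's/if cv2.contourArea(c)<300: continue/if cv2.contourArea(c)<300: continue\n        Q=(ray(m,c[:,0]+.0,z)*1000).astype(np.float32)\n        if not 2300<cv2.contourArea(Q)<3400 or cv2.contourArea(cv2.convexHull(Q))>1.1*cv2.contourArea(Q): continue/' h.py
```

>>> move_arm(
  moves=[
    {"jaw":-0.7,"tx":0.02,"ty":0.02,"tz":0.45,"ax":0,"ay":0,"az":0},
    {"jaw":-0.7,"tx":0,"ty":0,"tz":0.45,"ax":0,"ay":0,"az":0},
    {"jaw":-0.7,"tx":0,"ty":0,"tz":0.45,"ax":0,"ay":0,"az":0},
    {"jaw":-0.7,"tx":0,"ty":0,"tz":0.4,"ax":0,"ay":0,"az":0},
    {"jaw":-0.7,"tx":0,"ty":0,"tz":0.1,"ax":0,"ay":0,"az":0},
    {"jaw":-0.7,"tx":0,"ty":0,"tz":0,"ax":0,"ay":0,"az":0},
    {"jaw":-0.7,"tx":0,"ty":0,"tz":0,"ax":0,"ay":0,"az":0},
  ],
)

```text
time: 11.15
tool_pos: [0.4611, 0.2351, 0.0671]
orientation: [0.713, 0.701, 0.001, 0.001]
force: [-0.3, -0.3, -0.1]
gripper_width: 0.852
grip_force: 0.0
```

```bash
python3 - <<'E'
from h import *
go([.4597,.2345,.017],0)
E
```

```text
t 11.2 pos [0.4611 0.2351 0.0671] yaw -0.9 q [-0.92  0.74  0.61  2.02 -0.74  0.61  0.18] w 80.1 g 0.0 F [-0.3 -0.3 -0.1]
  az -0.010 shift x -0.006 y -0.014 z 0.501 tilt [ 0.002 -0.    -0.   ]
```

>>> move_arm(
  moves=[
    {"jaw":-0.7,"tx":0,"ty":-0.01,"tz":0.2,"ax":0,"ay":0,"az":0},
    {"jaw":-0.7,"tx":0,"ty":0,"tz":0.2,"ax":0,"ay":0,"az":0},
    {"jaw":-0.7,"tx":0,"ty":0,"tz":0.1,"ax":0,"ay":0,"az":0},
    {"jaw":-0.7,"tx":0,"ty":0,"tz":0,"ax":0,"ay":0,"az":0},
    {"jaw":1,"tx":0,"ty":0,"tz":0,"ax":0,"ay":0,"az":0},
    {"jaw":1,"tx":0,"ty":0,"tz":0,"ax":0,"ay":0,"az":0},
    {"jaw":1,"tx":0,"ty":0,"tz":0,"ax":0,"ay":0,"az":0},
    {"jaw":1,"tx":0,"ty":0,"tz":0,"ax":0,"ay":0,"az":0},
    {"jaw":1,"tx":0,"ty":0,"tz":0,"ax":0,"ay":0,"az":0},
  ],
  newtons=20,
)

```text
time: 12.05
tool_pos: [0.4592, 0.236, 0.0164]
orientation: [0.712, 0.702, 0.001, 0.0]
force: [0.5, 0.8, 6.2]
gripper_width: 0.673
grip_force: 20.0
```

```bash
python3 - <<'E'
from h import *
go([.4597,.2345,.017],0)
go([.619,-.2035,.12],-1)
go([.6174,-.114,.12],-1)
E
```

```text
t 12.1 pos [0.4592 0.236  0.0164] yaw -0.8 q [-0.86  0.81  0.51  2.04 -0.83  0.5   0.26] w 63.2 g 20.0 F [0.5 0.8 6.2]
  az -0.009 shift x -0.015 y 0.005 z -0.006 tilt [ 0.001 -0.001 -0.   ]
t 12.1 pos [0.4592 0.236  0.0164] yaw -0.8 q [-0.86  0.81  0.51  2.04 -0.83  0.5   0.26] w 63.2 g 20.0 F [0.5 0.8 6.2]
  az 0.002 shift x -4.367 y 1.674 z -1.036 tilt [ 0.001 -0.001 -0.   ]
t 12.1 pos [0.4592 0.236  0.0164] yaw -0.8 q [-0.86  0.81  0.51  2.04 -0.83  0.5   0.26] w 63.2 g 20.0 F [0.5 0.8 6.2]
  az 0.002 shift x -3.472 y 1.643 z -1.036 tilt [ 0.001 -0.001 -0.   ]
```

>>> move_arm(
  moves=[
    {"jaw":1,"tx":0,"ty":0,"tz":-0.4,"ax":0,"ay":0,"az":0},
    {"jaw":1,"tx":0,"ty":0,"tz":-0.4,"ax":0,"ay":0,"az":0},
    {"jaw":1,"tx":0,"ty":0,"tz":-0.4,"ax":0,"ay":0,"az":0},
    {"jaw":1,"tx":-0.45,"ty":0.17,"tz":0,"ax":0,"ay":0,"az":0},
    {"jaw":1,"tx":-0.45,"ty":0.17,"tz":0,"ax":0,"ay":0,"az":0},
    {"jaw":1,"tx":-0.45,"ty":0.17,"tz":0,"ax":0,"ay":0,"az":0},
    {"jaw":1,"tx":-0.45,"ty":0.17,"tz":0,"ax":0,"ay":0,"az":0},
    {"jaw":1,"tx":-0.45,"ty":0.17,"tz":0,"ax":0,"ay":0,"az":0},
    {"jaw":1,"tx":-0.45,"ty":0.17,"tz":0,"ax":0,"ay":0,"az":0},
    {"jaw":1,"tx":-0.45,"ty":0.17,"tz":0,"ax":0,"ay":0,"az":0},
  ],
)

```text
time: 13.05
tool_pos: [0.5733, -0.0826, 0.1356]
orientation: [0.712, 0.702, 0.0, -0.0]
force: [0.6, 0.3, -1.1]
gripper_width: 0.674
grip_force: 20.0
```

>>> move_arm(
  moves=[
    {"jaw":1,"tx":-0.45,"ty":0.17,"tz":0,"ax":0,"ay":0,"az":0},
    {"jaw":1,"tx":-0.45,"ty":0.17,"tz":0,"ax":0,"ay":0,"az":0},
    {"jaw":1,"tx":-0.3,"ty":0.13,"tz":0,"ax":0,"ay":0,"az":0},
    {"jaw":1,"tx":0,"ty":0,"tz":0,"ax":0,"ay":0,"az":0},
    {"jaw":1,"tx":0,"ty":0,"tz":0,"ax":0,"ay":0,"az":0},
    {"jaw":1,"tx":0,"ty":0,"tz":0,"ax":0,"ay":0,"az":0},
  ],
)

```text
time: 13.65
tool_pos: [0.618, -0.1994, 0.1351]
orientation: [0.711, 0.703, 0.0, -0.001]
force: [0.1, 0.0, -0.1]
gripper_width: 0.674
grip_force: 20.0
```

```bash
python3 - <<'E'
from h import *
snap("wrist","held1.png")
go([.619,-.2035,.12],-1)
E
```

```text
t 13.7 pos [ 0.6182 -0.1992  0.1352] yaw -0.7 q [-0.09  0.79  0.65  1.6  -0.56  0.94  0.74] w 63.7 g 20.0 F [-0.3  0.8 -0.6]
  az 0.004 shift x -0.043 y 0.009 z 0.152 tilt [-0.001 -0.001  0.   ]
```

View pics/held1.png

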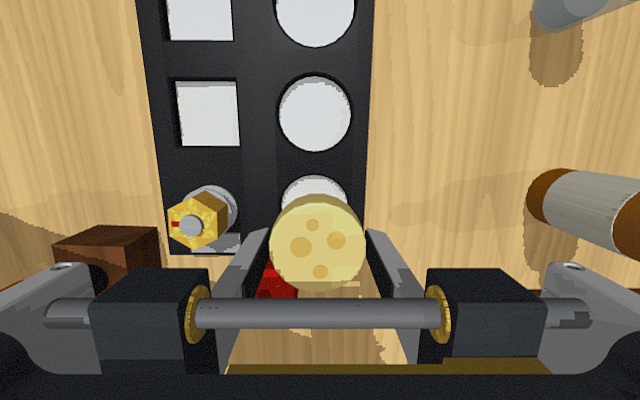

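The held disc's centre is at about (317,242). Round well 2 is almost directly under the camera at (315,114), and the far-end well is partly hidden behind the disc. I'll measure both.

```bash
cat >> h.py <<'E'
def comps(m,k,z,lo=800):
    for c in cv2.findContours(k,cv2.RETR_EXTERNAL,cv2.CHAIN_APPROX_NONE)[0]:
        if cv2.contourArea(c)<lo: continue
        P=(ray(m,c[:,0]+.0,z)*1000).astype(np.float32); (x,y),r=cv2.minEnclosingCircle(P); (bx,by),(w,h),a=cv2.minAreaRect(P)
        yield c[:,0].mean(0).round(),(round(x,1),round(y,1),round(r,1)),(round(bx,1),round(by,1),round(w,1),round(h,1),round(a%90,1))
def white(m,im,z=.033):
    hsv=cv2.cvtColor(im,cv2.COLOR_BGR2HSV); k=cv2.inRange(hsv,(0,0,125),(180,40,255))
    for x in comps(m,k,z): print(" white px",*x)
def yellow(m,im,z):
    hsv=cv2.cvtColor(im,cv2.COLOR_BGR2HSV); k=cv2.inRange(hsv,(20,50,175),(34,190,255)); k=cv2.morphologyEx(k,cv2.MORPH_CLOSE,np.ones((9,9)))
    k=cv2.morphologyEx(k,cv2.MORPH_OPEN,np.ones((9,9)))
    for x in comps(m,k,z,1500): 
        if 20<x[1][2]<45: print(" yellow px",*x)
E
python3 - <<'E'
from h import *
m=eyes.camera_model("wrist"); im=cv2.imread("pics/held1.png"); white(m,im); yellow(m,im,.135-.0150+.028)
E
```

```text
white px [599. 283.] (932.8, -303.3, 63.3) (936.9, -296.3, 17.5, 126.7, 59.7)
 white px [313. 191.] (615.5, -200.7, 33.6) (614.3, -187.2, 67.0, 32.5, 4.9)
 white px [595. 203.] (902.2, -210.0, 52.1) (897.7, -206.1, 70.6, 92.0, 78.9)
 white px [208. 113.] (515.9, -111.3, 39.9) (515.5, -111.2, 58.3, 56.1, 89.0)
 white px [315. 113.] (617.2, -113.1, 34.2) (617.3, -113.1, 67.8, 67.4, 52.5)
 white px [315.  17.] (618.9, -24.6, 34.0) (618.6, -35.8, 36.1, 67.6, 89.3)
 white px [200.  19.] (517.5, -31.7, 31.6) (517.1, -32.1, 31.3, 56.1, 89.3)
 yellow px [319. 247.] (620.8, -201.6, 33.2) (619.2, -197.1, 55.4, 61.7, 85.1)
```

>>> move_arm(
  moves=[
    {"jaw":1,"tx":-0.025,"ty":-0.027,"tz":0.25,"ax":0,"ay":0,"az":0},
    {"jaw":1,"tx":0,"ty":0,"tz":0.25,"ax":0,"ay":0,"az":0},
    {"jaw":1,"tx":0,"ty":0,"tz":0,"ax":0,"ay":0,"az":0},
    {"jaw":1,"tx":0,"ty":0,"tz":0,"ax":0,"ay":0,"az":0},
    {"jaw":1,"tx":0,"ty":0,"tz":0,"ax":0,"ay":0,"az":0},
  ],
)

```text
time: 14.2
tool_pos: [0.6166, -0.2038, 0.0869]
orientation: [0.712, 0.703, 0.0, 0.001]
force: [0.4, -0.4, -1.0]
gripper_width: 0.678
grip_force: 20.0
```

```bash
python3 - <<'E'
from h import *
m,im=snap("wrist","held2.png"); white(m,im); yellow(m,im,read_state()["tool_pos"][2]+.013)
go([.6156,-.2015,.049],-1)
E
```

```text
white px [597. 281.] (878.7, -278.7, 52.9) (882.0, -273.1, 14.8, 105.9, 59.7)
 white px [313. 195.] (615.1, -199.5, 33.5) (614.1, -186.6, 67.0, 30.5, 4.7)
 white px [619. 203.] (879.4, -198.2, 28.4) (879.3, -191.4, 43.4, 51.7, 74.9)
 white px [185. 103.] (515.2, -111.4, 39.7) (515.2, -111.4, 58.6, 55.4, 89.0)
 white px [315. 104.] (617.0, -113.3, 34.2) (617.2, -113.3, 67.7, 67.5, 52.3)
 white px [315.   7.] (618.1, -41.6, 26.6) (618.1, -47.3, 12.1, 53.3, 89.3)
 yellow px [319. 248.] (619.4, -206.7, 33.6) (618.0, -202.0, 56.2, 61.5, 78.6)
t 14.2 pos [ 0.6167 -0.204   0.0869] yaw -0.8 q [-0.06  0.85  0.61  1.63 -0.6   0.85  0.78] w 63.6 g 20.0 F [-0.1 -0.3 -1.1]
  az 0.003 shift x 0.025 y -0.011 z 0.379 tilt [ 0.001  0.    -0.   ]
```

```bash
python3 - <<'E'
from h import *
m=eyes.camera_model("wrist"); im=cv2.imread("pics/held2.png"); hsv=cv2.cvtColor(im,cv2.COLOR_BGR2HSV)
for v in range(190,312,3): print(v,hsv[v,326:330].mean(0).round().astype(int),(ray(m,(328,v),.100)[0,1]*1000).round(1), end=" | ")
E
```

```text
190 [ 50   4 214] -166.9 | 193 [ 74   5 218] -168.8 | 196 [ 22 138 147] -170.7 | 199 [ 22 120 156] -172.5 | 202 [ 22 128 143] -174.4 | 205 [ 32  69 222] -176.3 | 208 [ 28  92 216] -178.2 | 211 [ 28  92 217] -180.1 | 214 [ 25 102 216] -182.1 | 217 [ 25 102 217] -184.0 | 220 [ 25 102 218] -186.0 | 223 [ 25 102 216] -187.9 | 226 [ 25 102 217] -189.9 | 229 [ 25 106 216] -191.9 | 232 [ 25 105 217] -193.9 | 235 [ 24 114 212] -195.9 | 238 [ 23 130 210] -197.9 | 241 [ 23 134 209] -199.9 | 244 [ 23 124 212] -202.0 | 247 [ 24 106 216] -204.0 | 250 [ 24 101 218] -206.1 | 253 [ 24 103 218] -208.2 | 256 [ 24 105 218] -210.3 | 259 [ 24 104 218] -212.4 | 262 [ 24 106 216] -214.5 | 265 [ 24 105 218] -216.6 | 268 [ 24 110 210] -218.8 | 271 [ 24 120 213] -220.9 | 274 [ 24 116 214] -223.1 | 277 [ 24 104 219] -225.3 | 280 [ 22 126 152] -227.5 | 283 [ 23 121 160] -229.7 | 286 [ 23 120 160] -231.9 | 289 [ 24 122 154] -234.1 | 292 [ 18 116 159] -236.4 | 295 [ 18 120 154] -238.6 | 298 [14 55 67] -240.9 | 301 [98 11 71] -243.2 | 304 [108  11  86] -245.5 | 307 [109   9  98] -247.8 | 310 [102   8 106] -250.2 |
```

>>> move_arm(
  moves=[
    {"jaw":1,"tx":0.033,"ty":-0.02,"tz":0.1,"ax":0,"ay":0,"az":0},
    {"jaw":1,"tx":0,"ty":0,"tz":0.1,"ax":0,"ay":0,"az":0},
    {"jaw":1,"tx":0,"ty":0,"tz":0.05,"ax":0,"ay":0,"az":0},
    {"jaw":1,"tx":0,"ty":0,"tz":0.05,"ax":0,"ay":0,"az":0},
    {"jaw":1,"tx":0,"ty":0,"tz":0.04,"ax":0,"ay":0,"az":0},
    {"jaw":1,"tx":0,"ty":0,"tz":0.03,"ax":0,"ay":0,"az":0},
    {"jaw":1,"tx":0,"ty":0,"tz":0,"ax":0,"ay":0,"az":0},
    {"jaw":1,"tx":0,"ty":0,"tz":0,"ax":0,"ay":0,"az":0},
  ],
)

```text
time: 15.05
tool_pos: [0.6135, -0.2008, 0.0494]
orientation: [0.712, 0.702, 0.0, -0.0]
force: [-2.3, 1.3, 7.2]
gripper_width: 0.678
grip_force: 20.0
```

```bash
python3 - <<'E'
from h import *
go([.6156,-.2015,.049],-1)
E
```

```text
t 15.1 pos [ 0.6135 -0.2008  0.0494] yaw -0.8 q [-0.05  0.89  0.57  1.66 -0.64  0.79  0.81] w 63.8 g 20.0 F [-2.3  1.3  7.2]
  az 0.002 shift x -0.006 y 0.021 z 0.004 tilt [-0. -0. -0.]
```

>>> move_arm(
  moves=[
    {"jaw":-0.65,"tx":0,"ty":0,"tz":0,"ax":0,"ay":0,"az":0},
    {"jaw":-0.65,"tx":0,"ty":0,"tz":0,"ax":0,"ay":0,"az":0},
    {"jaw":-0.65,"tx":0,"ty":0,"tz":0,"ax":0,"ay":0,"az":0},
    {"jaw":-0.65,"tx":0,"ty":0,"tz":-0.2,"ax":0,"ay":0,"az":0},
    {"jaw":-0.65,"tx":0,"ty":0,"tz":-0.4,"ax":0,"ay":0,"az":0},
    {"jaw":-0.65,"tx":0,"ty":0,"tz":-0.4,"ax":0,"ay":0,"az":0},
    {"jaw":-0.65,"tx":0.45,"ty":0,"tz":-0.2,"ax":0,"ay":0,"az":0},
    {"jaw":-0.65,"tx":0.45,"ty":0,"tz":-0.2,"ax":0,"ay":0,"az":0},
    {"jaw":-0.65,"tx":0,"ty":0,"tz":0,"ax":0,"ay":0,"az":0},
    {"jaw":-0.65,"tx":0,"ty":0,"tz":0,"ax":0,"ay":0,"az":0},
  ],
)

```text
time: 16.05
tool_pos: [0.6155, -0.1091, 0.1887]
orientation: [0.711, 0.703, 0.0, 0.0]
force: [0.3, -1.6, 0.1]
gripper_width: 0.82
grip_force: 0.0
```

```bash
python3 - <<'E'
from h import *
m,im=snap("wrist","placed1.png"); white(m,im); yellow(m,im,.061)
go([.45,.22,.25],0)
E
```

```text
white px [309. 318.] (602.9, -290.3, 190.9) (602.9, -287.2, 14.3, 381.8, 89.3)
 white px [ 37. 280.] (245.4, -232.0, 68.7) (242.9, -227.0, 137.3, 17.1, 25.8)
 white px [570. 271.] (956.2, -237.0, 112.3) (960.9, -223.8, 51.7, 223.8, 69.6)
 white px [235. 194.] (515.9, -112.9, 39.1) (515.9, -112.4, 57.6, 57.0, 89.0)
 white px [318. 194.] (617.1, -113.9, 34.3) (616.9, -114.5, 66.4, 67.4, 89.4)
 white px [229. 116.] (517.9, -21.7, 40.1) (517.7, -21.4, 58.6, 57.0, 88.3)
 white px [318. 116.] (618.8, -23.5, 34.3) (618.9, -23.0, 67.5, 67.4, 89.4)
 white px [515. 101.] (842.9, -10.6, 30.8) (839.5, -12.2, 54.4, 44.1, 2.6)
 white px [575.  97.] (906.4, -5.4, 33.2) (907.4, -6.2, 63.9, 63.6, 4.4)
 white px [52. 52.] (333.1, 46.2, 32.3) (333.1, 46.3, 55.8, 36.0, 2.8)
 yellow px [316. 271.] (614.3, -201.9, 31.4) (614.6, -201.6, 59.7, 59.2, 89.3)
t 16.1 pos [ 0.6148 -0.1109  0.1884] yaw -0.8 q [-0.27  0.71  0.7   1.62 -0.52  1.01  0.59] w 77.4 g 0.0 F [ 0.7 -0.3  0.2]
  az -0.009 shift x 3.309 y -1.648 z -0.616 tilt [-0.  0.  0.]
```

View pics/placed1.png

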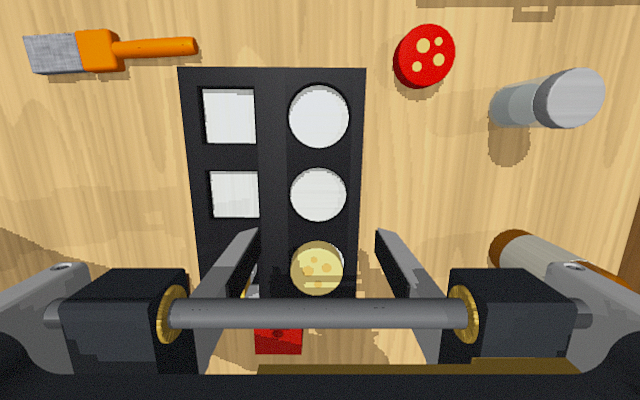

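The first round is seated in the far-end well: its centre measures (614.4, −201.8) mm against the well's (615.4, −203.4). Square wells 1 and 2 and round wells 2 and 3 are still empty. Next is the round at (0.555, 0.217).

>>> move_arm(
  moves=[
    {"jaw":-0.7,"tx":0.47,"ty":-0.085,"tz":0,"ax":0,"ay":0,"az":0},
    {"jaw":-0.7,"tx":0.47,"ty":-0.085,"tz":0,"ax":0,"ay":0,"az":0},
    {"jaw":-0.7,"tx":0.47,"ty":-0.085,"tz":0,"ax":0,"ay":0,"az":0},
    {"jaw":-0.7,"tx":0.47,"ty":-0.085,"tz":0,"ax":0,"ay":0,"az":0},
    {"jaw":-0.7,"tx":0.47,"ty":-0.085,"tz":0,"ax":0,"ay":0,"az":0},
    {"jaw":-0.7,"tx":0.47,"ty":-0.085,"tz":0,"ax":0,"ay":0,"az":0},
    {"jaw":-0.7,"tx":0.35,"ty":-0.05,"tz":0,"ax":0,"ay":0,"az":0},
    {"jaw":-0.7,"tx":0,"ty":0,"tz":0,"ax":0,"ay":0,"az":0},
    {"jaw":-0.7,"tx":0,"ty":0,"tz":0,"ax":0,"ay":0,"az":0},
    {"jaw":-0.7,"tx":0,"ty":0,"tz":0,"ax":0,"ay":0,"az":0},
  ],
)

```text
time: 17.1
tool_pos: [0.564, 0.2038, 0.1883]
orientation: [0.713, 0.701, -0.001, 0.001]
force: [1.7, -0.4, 0.3]
gripper_width: 0.851
grip_force: 0.0
```

```bash
python3 - <<'E'
from h import *
arepas(f="mat2.png")
go([.5547,.217,.0165],0)
E
```

```text
round  box (555.2,216.9) 61.5x61.0 a 88.9 | circ (554.8,217.0) r 31.2 | cen (554.9,217.0) area 2933 fill 0.78 px [309. 179.]
square box (533.5,331.2) 52.2x52.3 a 4.4 | circ (533.1,331.2) r 35.4 | cen (533.5,331.3) area 2612 fill 0.96 px [287.  78.]
square box (415.9,345.3) 52.4x52.1 a 68.8 | circ (416.1,345.3) r 35.3 | cen (416.0,345.3) area 2609 fill 0.95 px [180.  66.]
t 17.1 pos [0.5641 0.2039 0.1885] yaw -1.0 q [-0.84  0.69  0.75  1.7  -0.54  0.98  0.09] w 79.5 g 0.0 F [-0.7  0.1  0.4]
  az -0.012 shift x 0.131 y -0.094 z 1.720 tilt [0.    0.001 0.   ]
```

>>> move_arm(
  moves=[
    {"jaw":-0.7,"tx":0.13,"ty":-0.093,"tz":0.3,"ax":0,"ay":0,"az":0},
    {"jaw":-0.7,"tx":0,"ty":0,"tz":0.4,"ax":0,"ay":0,"az":0},
    {"jaw":-0.7,"tx":0,"ty":0,"tz":0.4,"ax":0,"ay":0,"az":0},
    {"jaw":-0.7,"tx":0,"ty":0,"tz":0.1,"ax":0,"ay":0,"az":0},
    {"jaw":-0.7,"tx":0,"ty":0,"tz":0,"ax":0,"ay":0,"az":0},
    {"jaw":-0.7,"tx":0,"ty":0,"tz":0,"ax":0,"ay":0,"az":0},
    {"jaw":-0.7,"tx":0,"ty":0,"tz":0,"ax":0,"ay":0,"az":0},
  ],
)

```text
time: 17.85
tool_pos: [0.556, 0.22, 0.0705]
orientation: [0.712, 0.702, 0.002, 0.001]
force: [0.5, -0.2, -0.3]
gripper_width: 0.845
grip_force: 0.0
```

```bash
python3 - <<'E'
from h import *
go([.5549,.217,.0165],0)
E
```

```text
t 17.9 pos [0.556  0.22   0.0705] yaw -0.8 q [-0.8   0.82  0.63  1.8  -0.68  0.75  0.18] w 79.4 g 0.0 F [ 0.5 -0.2 -0.3]
  az -0.009 shift x -0.030 y -0.011 z 0.540 tilt [ 0.002 -0.001  0.   ]
```

>>> move_arm(
  moves=[
    {"jaw":-0.7,"tx":-0.03,"ty":-0.01,"tz":0.24,"ax":0,"ay":0,"az":0},
    {"jaw":-0.7,"tx":0,"ty":0,"tz":0.2,"ax":0,"ay":0,"az":0},
    {"jaw":-0.7,"tx":0,"ty":0,"tz":0.1,"ax":0,"ay":0,"az":0},
    {"jaw":-0.7,"tx":0,"ty":0,"tz":0,"ax":0,"ay":0,"az":0},
    {"jaw":1,"tx":0,"ty":0,"tz":0,"ax":0,"ay":0,"az":0},
    {"jaw":1,"tx":0,"ty":0,"tz":0,"ax":0,"ay":0,"az":0},
    {"jaw":1,"tx":0,"ty":0,"tz":0,"ax":0,"ay":0,"az":0},
    {"jaw":1,"tx":0,"ty":0,"tz":0,"ax":0,"ay":0,"az":0},
    {"jaw":1,"tx":0,"ty":0,"tz":0,"ax":0,"ay":0,"az":0},
  ],
)

```text
time: 18.75
tool_pos: [0.5541, 0.2174, 0.0155]
orientation: [0.712, 0.702, 0.001, 0.0]
force: [-0.1, -0.1, 6.4]
gripper_width: 0.676
grip_force: 20.0
```

>>> move_arm(
  moves=[
    {"jaw":1,"tx":0,"ty":0,"tz":-0.4,"ax":0,"ay":0,"az":0},
    {"jaw":1,"tx":0,"ty":0,"tz":-0.4,"ax":0,"ay":0,"az":0},
    {"jaw":1,"tx":0,"ty":0,"tz":-0.4,"ax":0,"ay":0,"az":0},
    {"jaw":1,"tx":-0.45,"ty":0.095,"tz":0,"ax":0,"ay":0,"az":0},
    {"jaw":1,"tx":-0.45,"ty":0.095,"tz":0,"ax":0,"ay":0,"az":0},
    {"jaw":1,"tx":-0.45,"ty":0.095,"tz":0,"ax":0,"ay":0,"az":0},
    {"jaw":1,"tx":-0.45,"ty":0.095,"tz":0,"ax":0,"ay":0,"az":0},
    {"jaw":1,"tx":-0.45,"ty":0.095,"tz":0,"ax":0,"ay":0,"az":0},
    {"jaw":1,"tx":-0.45,"ty":0.095,"tz":0,"ax":0,"ay":0,"az":0},
    {"jaw":1,"tx":-0.45,"ty":0.095,"tz":0,"ax":0,"ay":0,"az":0},
  ],
)

```text
time: 19.75
tool_pos: [0.6152, -0.1003, 0.1343]
orientation: [0.712, 0.702, -0.0, -0.0]
force: [1.4, 0.3, -1.2]
gripper_width: 0.675
grip_force: 20.0
```

>>> move_arm(
  moves=[
    {"jaw":1,"tx":-0.1,"ty":0,"tz":0.1,"ax":0,"ay":0,"az":0},
    {"jaw":1,"tx":0,"ty":0,"tz":0.1,"ax":0,"ay":0,"az":0},
    {"jaw":1,"tx":0,"ty":0,"tz":0.1,"ax":0,"ay":0,"az":0},
    {"jaw":1,"tx":0,"ty":0,"tz":0,"ax":0,"ay":0,"az":0},
    {"jaw":1,"tx":0,"ty":0,"tz":0,"ax":0,"ay":0,"az":0},
  ],
)

```text
time: 20.25
tool_pos: [0.6151, -0.1063, 0.1039]
orientation: [0.711, 0.703, -0.0, -0.001]
force: [0.4, -0.2, -0.1]
gripper_width: 0.676
grip_force: 20.0
```

```bash
cat >> h.py <<'E'
def held(u=328,off=.013,f=None):
    """held round: y of the +y edge of its top face (column u) and the x span of the widest row, in mm"""
    s=read_state(); m,im=snap("wrist",f); z=s["tool_pos"][2]+off; hsv=cv2.cvtColor(im,cv2.COLOR_BGR2HSV)
    k=cv2.inRange(hsv,(20,50,185),(36,190,255)); k[:170]=0; k[300:]=0; k[:,:230]=0; k[:,410:]=0
    k=cv2.morphologyEx(k,cv2.MORPH_OPEN,np.ones((5,5)))
    vs=np.where(k[:,300:340].sum(1)>255*20)[0]; v0=vs.min(); e=ray(m,(317,v0-.5),z)[0]
    w=max(range(v0,v0+70),key=lambda v:np.ptp(np.where(k[v])[0]) if k[v].any() else 0); q=np.where(k[w])[0]
    a,b=ray(m,(q.min()-.5,w),z)[0],ray(m,(q.max()+.5,w),z)[0]
    print("held: y edge %.1f -> centre(32) %.1f ; x span %.1f..%.1f mid %.1f"%(e[1]*1e3,e[1]*1e3-32,a[0]*1e3,b[0]*1e3,(a[0]+b[0])*500))
E
python3 - <<'E'
from h import *
held(f="held3.png"); go([.617,-.1135,.049],-1)
E
```

```text
held: y edge -76.4 -> centre(32) -108.4 ; x span 585.0..646.5 mid 615.7
t 20.3 pos [ 0.6154 -0.1069  0.1044] yaw -0.7 q [-0.23  0.8   0.63  1.7  -0.59  0.85  0.64] w 63.6 g 20.0 F [ 0.1  0.4 -1.5]
  az 0.004 shift x -0.066 y 0.017 z 0.554 tilt [-0. -0. -0.]
```

>>> move_arm(
  moves=[
    {"jaw":1,"tx":-0.052,"ty":0.014,"tz":0.15,"ax":0,"ay":0,"az":0},
    {"jaw":1,"tx":0,"ty":0,"tz":0.15,"ax":0,"ay":0,"az":0},
    {"jaw":1,"tx":0,"ty":0,"tz":0.05,"ax":0,"ay":0,"az":0},
    {"jaw":1,"tx":0,"ty":0,"tz":0,"ax":0,"ay":0,"az":0},
    {"jaw":1,"tx":0,"ty":0,"tz":0,"ax":0,"ay":0,"az":0},
  ],
)

```text
time: 20.8
tool_pos: [0.6165, -0.1141, 0.0693]
orientation: [0.712, 0.702, -0.0, -0.0]
force: [-0.1, 0.5, -0.5]
gripper_width: 0.678
grip_force: 20.0
```

```bash
python3 - <<'E'
from h import *
held(); go([.6168,-.112,.0485],-1)
E
```

```text
held: y edge -84.1 -> centre(32) -116.1 ; x span 587.1..647.9 mid 617.5
t 20.9 pos [ 0.6167 -0.1142  0.0696] yaw -0.8 q [-0.2   0.84  0.59  1.71 -0.63  0.79  0.68] w 63.3 g 20.0 F [-0.4  0.2 -0.8]
  az 0.002 shift x 0.022 y 0.000 z 0.211 tilt [ 0.  0. -0.]
```

>>> move_arm(
  moves=[
    {"jaw":1,"tx":0.022,"ty":0,"tz":0.03,"ax":0,"ay":0,"az":0},
    {"jaw":1,"tx":0,"ty":0,"tz":0.06,"ax":0,"ay":0,"az":0},
    {"jaw":1,"tx":0,"ty":0,"tz":0.05,"ax":0,"ay":0,"az":0},
    {"jaw":1,"tx":0,"ty":0,"tz":0.04,"ax":0,"ay":0,"az":0},
    {"jaw":1,"tx":0,"ty":0,"tz":0.03,"ax":0,"ay":0,"az":0},
    {"jaw":1,"tx":0,"ty":0,"tz":0,"ax":0,"ay":0,"az":0},
    {"jaw":1,"tx":0,"ty":0,"tz":0,"ax":0,"ay":0,"az":0},
  ],
)

```text
time: 21.55
tool_pos: [0.6164, -0.1118, 0.0485]
orientation: [0.712, 0.702, -0.0, -0.0]
force: [-0.3, 0.2, 1.2]
gripper_width: 0.674
grip_force: 20.0
```

>>> move_arm(
  moves=[
    {"jaw":-0.65,"tx":0,"ty":0,"tz":0,"ax":0,"ay":0,"az":0},
    {"jaw":-0.65,"tx":0,"ty":0,"tz":0,"ax":0,"ay":0,"az":0},
    {"jaw":-0.65,"tx":0,"ty":0,"tz":0,"ax":0,"ay":0,"az":0},
    {"jaw":-0.65,"tx":0,"ty":0,"tz":-0.2,"ax":0,"ay":0,"az":0},
    {"jaw":-0.65,"tx":0,"ty":0,"tz":-0.4,"ax":0,"ay":0,"az":0},
    {"jaw":-0.65,"tx":0,"ty":0,"tz":-0.4,"ax":0,"ay":0,"az":0},
    {"jaw":-0.65,"tx":0,"ty":0,"tz":-0.4,"ax":0,"ay":0,"az":0},
    {"jaw":-0.65,"tx":0,"ty":0,"tz":0,"ax":0,"ay":0,"az":0},
  ],
)

```text
time: 22.35
tool_pos: [0.62, -0.1135, 0.1942]
orientation: [0.712, 0.702, 0.003, 0.004]
force: [-0.2, -0.3, 0.1]
gripper_width: 0.826
grip_force: 0.0
```

```bash
python3 - <<'E'
from h import *
m,im=snap("wrist","placed2.png"); yellow(m,im,.061); print(pix(m,[[.617,-.1135,.061]]))
go([.346,.2425,.16],-1)
E
```

```text
yellow px [312. 265.] (615.1, -201.8, 31.4) (614.7, -201.3, 60.2, 61.1, 88.8)
 yellow px [313. 193.] (617.2, -112.3, 31.7) (617.0, -112.2, 60.6, 60.6, 89.1)
[[312.59463711 194.77254439]]
t 22.4 pos [ 0.6184 -0.1125  0.1913] yaw -0.8 q [-0.27  0.7   0.7   1.62 -0.52  1.01  0.58] w 77.3 g 0.0 F [0.8 0.5 0. ]
  az 0.002 shift x 3.502 y -2.785 z 0.313 tilt [ 0.004  0.001 -0.   ]
```

>>> move_arm(
  moves=[
    {"jaw":-0.7,"tx":0.35,"ty":-0.28,"tz":0,"ax":0,"ay":0,"az":0},
    {"jaw":-0.7,"tx":0.35,"ty":-0.28,"tz":0,"ax":0,"ay":0,"az":0},
    {"jaw":-0.7,"tx":0.35,"ty":-0.28,"tz":0,"ax":0,"ay":0,"az":0},
    {"jaw":-0.7,"tx":0.35,"ty":-0.28,"tz":0,"ax":0,"ay":0,"az":0},
    {"jaw":-0.7,"tx":0.35,"ty":-0.28,"tz":0,"ax":0,"ay":0,"az":0},
    {"jaw":-0.7,"tx":0.35,"ty":-0.28,"tz":0,"ax":0,"ay":0,"az":0},
    {"jaw":-0.7,"tx":0.35,"ty":-0.28,"tz":0,"ax":0,"ay":0,"az":0},
    {"jaw":-0.7,"tx":0.35,"ty":-0.28,"tz":0,"ax":0,"ay":0,"az":0},
    {"jaw":-0.7,"tx":0.35,"ty":-0.28,"tz":0,"ax":0,"ay":0,"az":0},
    {"jaw":-0.7,"tx":0.35,"ty":-0.28,"tz":0,"ax":0,"ay":0,"az":0},
  ],
)

```text
time: 23.4
tool_pos: [0.3393, 0.243, 0.1876]
orientation: [0.712, 0.702, -0.001, 0.0]
force: [1.1, 0.5, -0.0]
gripper_width: 0.848
grip_force: 0.0
```

>>> move_arm(
  moves=[
    {"jaw":-0.7,"tx":0,"ty":0,"tz":0,"ax":0,"ay":0,"az":0},
    {"jaw":-0.7,"tx":0,"ty":0,"tz":0,"ax":0,"ay":0,"az":0},
    {"jaw":-0.7,"tx":0,"ty":0,"tz":0,"ax":0,"ay":0,"az":0},
  ],
)

```text
time: 23.7
tool_pos: [0.3419, 0.2411, 0.1881]
orientation: [0.713, 0.702, -0.0, 0.0]
force: [-0.4, 0.1, -0.8]
gripper_width: 0.854
grip_force: 0.0
```

```bash
python3 - <<'E'
from h import *
arepas(f="mat3.png")
go([.346,.2425,.016],-1)
E
```

```text
round  box (345.6,243.0) 60.0x60.2 a 89.1 | circ (345.3,242.7) r 30.8 | cen (345.3,242.7) area 2839 fill 0.79 px [319. 188.]
square box (532.2,331.5) 51.9x51.8 a 4.5 | circ (532.1,331.0) r 35.2 | cen (532.2,331.5) area 2564 fill 0.95 px [482. 110.]
square box (414.6,345.5) 51.4x51.6 a 68.8 | circ (414.2,345.3) r 34.5 | cen (414.5,345.5) area 2532 fill 0.95 px [379.  98.]
t 23.8 pos [0.3422 0.2408 0.1883] yaw -1.0 q [-1.28  0.44  0.84  2.16 -0.49  0.74 -0.13] w 79.6 g 0.0 F [ 1.1 -0.5 -0.8]
  az 0.001 shift x 0.017 y 0.038 z 1.723 tilt [0. 0. 0.]
```

>>> move_arm(
  moves=[
    {"jaw":-0.7,"tx":0.015,"ty":0.035,"tz":0.3,"ax":0,"ay":0,"az":0},
    {"jaw":-0.7,"tx":0,"ty":0,"tz":0.35,"ax":0,"ay":0,"az":0},
    {"jaw":-0.7,"tx":0,"ty":0,"tz":0.35,"ax":0,"ay":0,"az":0},
    {"jaw":-0.7,"tx":0,"ty":0,"tz":0.2,"ax":0,"ay":0,"az":0},
    {"jaw":-0.7,"tx":0,"ty":0,"tz":0,"ax":0,"ay":0,"az":0},
    {"jaw":-0.7,"tx":0,"ty":0,"tz":0,"ax":0,"ay":0,"az":0},
  ],
)

```text
time: 24.35
tool_pos: [0.346, 0.2423, 0.0687]
orientation: [0.713, 0.701, -0.0, 0.0]
force: [0.3, 0.2, -0.4]
gripper_width: 0.848
grip_force: 0.0
```

```bash
python3 - <<'E'
from h import *
go([.3453,.2427,.016],-1)
E
```

```text
t 24.4 pos [0.346  0.2423 0.0687] yaw -1.0 q [-1.04  0.63  0.53  2.26 -0.79  0.43  0.13] w 79.7 g 0.0 F [ 0.3  0.2 -0.4]
  az 0.000 shift x 0.004 y -0.007 z 0.527 tilt [ 0.  0. -0.]
```

>>> move_arm(
  moves=[
    {"jaw":-0.7,"tx":0,"ty":-0.005,"tz":0.2,"ax":0,"ay":0,"az":0},
    {"jaw":-0.7,"tx":0,"ty":0,"tz":0.2,"ax":0,"ay":0,"az":0},
    {"jaw":-0.7,"tx":0,"ty":0,"tz":0.12,"ax":0,"ay":0,"az":0},
    {"jaw":-0.7,"tx":0,"ty":0,"tz":0,"ax":0,"ay":0,"az":0},
    {"jaw":1,"tx":0,"ty":0,"tz":0,"ax":0,"ay":0,"az":0},
    {"jaw":1,"tx":0,"ty":0,"tz":0,"ax":0,"ay":0,"az":0},
    {"jaw":1,"tx":0,"ty":0,"tz":0,"ax":0,"ay":0,"az":0},
    {"jaw":1,"tx":0,"ty":0,"tz":0,"ax":0,"ay":0,"az":0},
    {"jaw":1,"tx":0,"ty":0,"tz":0,"ax":0,"ay":0,"az":0},
  ],
)

```text
time: 25.25
tool_pos: [0.3451, 0.244, 0.0174]
orientation: [0.712, 0.702, 0.001, 0.0]
force: [0.2, 0.5, 7.4]
gripper_width: 0.675
grip_force: 20.0
```

```bash
python3 - <<'E'
from h import *
go([.6187,-.0235,.136],-1)
E
```

```text
t 25.2 pos [0.3451 0.244  0.0174] yaw -0.8 q [-0.92  0.72  0.35  2.29 -0.95  0.28  0.27] w 63.5 g 20.0 F [0.2 0.5 7.4]
  az 0.002 shift x -2.627 y 2.782 z -1.186 tilt [ 0.001 -0.001  0.   ]
```

>>> move_arm(
  moves=[
    {"jaw":1,"tx":0,"ty":0,"tz":-0.4,"ax":0,"ay":0,"az":0},
    {"jaw":1,"tx":0,"ty":0,"tz":-0.4,"ax":0,"ay":0,"az":0},
    {"jaw":1,"tx":0,"ty":0,"tz":-0.4,"ax":0,"ay":0,"az":0},
    {"jaw":1,"tx":-0.3,"ty":0.315,"tz":0,"ax":0,"ay":0,"az":0},
    {"jaw":1,"tx":-0.3,"ty":0.315,"tz":0,"ax":0,"ay":0,"az":0},
    {"jaw":1,"tx":-0.3,"ty":0.315,"tz":0,"ax":0,"ay":0,"az":0},
    {"jaw":1,"tx":-0.3,"ty":0.315,"tz":0,"ax":0,"ay":0,"az":0},
    {"jaw":1,"tx":-0.3,"ty":0.315,"tz":0,"ax":0,"ay":0,"az":0},
    {"jaw":1,"tx":-0.3,"ty":0.315,"tz":0,"ax":0,"ay":0,"az":0},
    {"jaw":1,"tx":-0.3,"ty":0.315,"tz":0,"ax":0,"ay":0,"az":0},
  ],
)

```text
time: 26.25
tool_pos: [0.5628, 0.0294, 0.1367]
orientation: [0.712, 0.702, -0.0, -0.0]
force: [0.7, 0.7, -1.0]
gripper_width: 0.673
grip_force: 20.0
```

>>> move_arm(
  moves=[
    {"jaw":1,"tx":-0.3,"ty":0.315,"tz":0,"ax":0,"ay":0,"az":0},
    {"jaw":1,"tx":-0.2,"ty":0.25,"tz":0.1,"ax":0,"ay":0,"az":0},
    {"jaw":1,"tx":0,"ty":0,"tz":0.2,"ax":0,"ay":0,"az":0},
    {"jaw":1,"tx":0,"ty":0,"tz":0.1,"ax":0,"ay":0,"az":0},
    {"jaw":1,"tx":0,"ty":0,"tz":0,"ax":0,"ay":0,"az":0},
    {"jaw":1,"tx":0,"ty":0,"tz":0,"ax":0,"ay":0,"az":0},
  ],
)

```text
time: 26.85
tool_pos: [0.6173, -0.0193, 0.0967]
orientation: [0.712, 0.703, -0.0, -0.0]
force: [0.5, 0.3, -0.4]
gripper_width: 0.676
grip_force: 20.0
```

```bash
python3 - <<'E'
from h import *
held(off=.0115,f="held4.png"); go([.6187,-.022,.050],-1)
E
```

```text
held: y edge 10.3 -> centre(32) -21.7 ; x span 587.6..649.1 mid 618.3
t 26.9 pos [ 0.6178 -0.0194  0.0972] yaw -0.7 q [-0.38  0.8   0.63  1.72 -0.62  0.83  0.53] w 63.2 g 20.0 F [-0.1 -0.3  0.2]
  az 0.003 shift x -0.026 y 0.009 z 0.472 tilt [ 0. -0. -0.]
```

>>> move_arm(
  moves=[
    {"jaw":1,"tx":-0.017,"ty":0.006,"tz":0.15,"ax":0,"ay":0,"az":0},
    {"jaw":1,"tx":0,"ty":0,"tz":0.12,"ax":0,"ay":0,"az":0},
    {"jaw":1,"tx":0,"ty":0,"tz":0,"ax":0,"ay":0,"az":0},
    {"jaw":1,"tx":0,"ty":0,"tz":0,"ax":0,"ay":0,"az":0},
  ],
)

```text
time: 27.3
tool_pos: [0.6179, -0.0219, 0.0688]
orientation: [0.712, 0.702, -0.0, -0.0]
force: [-0.1, 0.1, -0.3]
gripper_width: 0.678
grip_force: 20.0
```

```bash
python3 - <<'E'
from h import *
held(off=.0115); go([.6187,-.021,.0495],-1)
E
```

```text
held: y edge 7.7 -> centre(32) -24.3 ; x span 588.2..649.7 mid 618.9
t 27.4 pos [ 0.6183 -0.022   0.0693] yaw -0.8 q [-0.36  0.84  0.61  1.73 -0.65  0.78  0.55] w 63.6 g 20.0 F [ 0.7 -0.1 -1.1]
  az 0.002 shift x 0.011 y 0.004 z 0.198 tilt [-0.  0. -0.]
```

>>> move_arm(
  moves=[
    {"jaw":1,"tx":0.01,"ty":0.003,"tz":0.03,"ax":0,"ay":0,"az":0},
    {"jaw":1,"tx":0,"ty":0,"tz":0.06,"ax":0,"ay":0,"az":0},
    {"jaw":1,"tx":0,"ty":0,"tz":0.05,"ax":0,"ay":0,"az":0},
    {"jaw":1,"tx":0,"ty":0,"tz":0.04,"ax":0,"ay":0,"az":0},
    {"jaw":1,"tx":0,"ty":0,"tz":0.025,"ax":0,"ay":0,"az":0},
    {"jaw":1,"tx":0,"ty":0,"tz":0,"ax":0,"ay":0,"az":0},
    {"jaw":1,"tx":0,"ty":0,"tz":0,"ax":0,"ay":0,"az":0},
  ],
)

```text
time: 28.05
tool_pos: [0.6185, -0.0208, 0.0502]
orientation: [0.712, 0.702, 0.0, -0.001]
force: [-2.4, 0.3, 10.8]
gripper_width: 0.678
grip_force: 20.0
```

>>> move_arm(
  moves=[
    {"jaw":-0.65,"tx":0,"ty":0,"tz":0,"ax":0,"ay":0,"az":0},
    {"jaw":-0.65,"tx":0,"ty":0,"tz":0,"ax":0,"ay":0,"az":0},
    {"jaw":-0.65,"tx":0,"ty":0,"tz":0,"ax":0,"ay":0,"az":0},
    {"jaw":-0.65,"tx":0,"ty":0,"tz":-0.2,"ax":0,"ay":0,"az":0},
    {"jaw":-0.65,"tx":0,"ty":0,"tz":-0.4,"ax":0,"ay":0,"az":0},
    {"jaw":-0.65,"tx":0,"ty":0,"tz":-0.4,"ax":0,"ay":0,"az":0},
    {"jaw":-0.65,"tx":0,"ty":0,"tz":-0.4,"ax":0,"ay":0,"az":0},
    {"jaw":-0.65,"tx":0,"ty":0,"tz":0,"ax":0,"ay":0,"az":0},
  ],
)

```text
time: 28.85
tool_pos: [0.6223, -0.0222, 0.1943]
orientation: [0.712, 0.702, 0.003, 0.004]
force: [0.2, -0.8, -0.2]
gripper_width: 0.825
grip_force: 0.0
```

```bash
python3 - <<'E'
from h import *
m,im=snap("wrist","placed3.png"); yellow(m,im,.061)
go([.5325,.320,.16],4.5)
E
```

```text
yellow px [313. 194.] (619.4, -22.4, 31.6) (619.1, -22.5, 61.9, 60.6, 89.1)
t 28.9 pos [ 0.6205 -0.0214  0.1915] yaw -0.8 q [-0.43  0.7   0.72  1.64 -0.53  1.    0.45] w 77.7 g 0.0 F [ 0.   1.1 -0.7]
  az -0.059 shift x 3.473 y -0.610 z 0.315 tilt [0.003 0.    0.   ]
```

>>> move_arm(
  moves=[
    {"jaw":-0.6,"tx":0,"ty":0,"tz":0,"ax":0,"ay":0,"az":-0.059},
    {"jaw":-0.6,"tx":0.4,"ty":-0.07,"tz":0,"ax":0,"ay":0,"az":0},
    {"jaw":-0.6,"tx":0.4,"ty":-0.07,"tz":0,"ax":0,"ay":0,"az":0},
    {"jaw":-0.6,"tx":0.4,"ty":-0.07,"tz":0,"ax":0,"ay":0,"az":0},
    {"jaw":-0.6,"tx":0.4,"ty":-0.07,"tz":0,"ax":0,"ay":0,"az":0},
    {"jaw":-0.6,"tx":0.4,"ty":-0.07,"tz":0,"ax":0,"ay":0,"az":0},
    {"jaw":-0.6,"tx":0.4,"ty":-0.07,"tz":0,"ax":0,"ay":0,"az":0},
    {"jaw":-0.6,"tx":0.4,"ty":-0.07,"tz":0,"ax":0,"ay":0,"az":0},
    {"jaw":-0.6,"tx":0.4,"ty":-0.07,"tz":0,"ax":0,"ay":0,"az":0},
    {"jaw":-0.6,"tx":0.35,"ty":-0.07,"tz":0,"ax":0,"ay":0,"az":0},
  ],
)

```text
time: 29.9
tool_pos: [0.5261, 0.3301, 0.1869]
orientation: [0.678, 0.735, -0.001, -0.001]
force: [0.7, -0.1, -0.6]
gripper_width: 0.801
grip_force: 0.0
```

>>> move_arm(
  moves=[
    {"jaw":-0.6,"tx":0,"ty":0,"tz":0,"ax":0,"ay":0,"az":0},
    {"jaw":-0.6,"tx":0,"ty":0,"tz":0,"ax":0,"ay":0,"az":0},
    {"jaw":-0.6,"tx":0,"ty":0,"tz":0,"ax":0,"ay":0,"az":0},
  ],
)

```text
time: 30.2
tool_pos: [0.5282, 0.326, 0.1882]
orientation: [0.68, 0.734, -0.001, 0.0]
force: [-0.1, 0.2, 0.7]
gripper_width: 0.801
grip_force: 0.0
```

```bash
python3 - <<'E'
from h import *
arepas(f="mat4.png")
go([.5325,.3313,.0165],4.5)
E
```

```text
square box (533.2,332.0) 52.2x52.2 a 4.4 | circ (533.0,332.1) r 35.3 | cen (533.1,331.9) area 2664 fill 0.98 px [321. 185.]
square box (415.7,346.0) 52.3x51.5 a 68.8 | circ (416.0,346.0) r 34.7 | cen (415.7,346.1) area 2569 fill 0.95 px [225. 166.]
t 30.2 pos [0.5285 0.3258 0.1885] yaw 4.3 q [-1.02  0.71  0.74  1.63 -0.54  1.01 -0.03] w 75.2 g 0.0 F [ 0.3 -0.6 -0.8]
  az -0.002 shift x 0.051 y 0.045 z 1.720 tilt [-0.     0.001  0.   ]
```

>>> move_arm(
  moves=[
    {"jaw":-0.6,"tx":0.05,"ty":0.045,"tz":0.3,"ax":0,"ay":0,"az":0},
    {"jaw":-0.6,"tx":0,"ty":0,"tz":0.35,"ax":0,"ay":0,"az":0},
    {"jaw":-0.6,"tx":0,"ty":0,"tz":0.35,"ax":0,"ay":0,"az":0},
    {"jaw":-0.6,"tx":0,"ty":0,"tz":0.2,"ax":0,"ay":0,"az":0},
    {"jaw":-0.6,"tx":0,"ty":0,"tz":0,"ax":0,"ay":0,"az":0},
    {"jaw":-0.6,"tx":0,"ty":0,"tz":0,"ax":0,"ay":0,"az":0},
    {"jaw":-0.6,"tx":0,"ty":0,"tz":0,"ax":0,"ay":0,"az":0},
  ],
)

```text
time: 30.95
tool_pos: [0.5336, 0.333, 0.0706]
orientation: [0.679, 0.734, 0.001, 0.001]
force: [0.0, -0.1, -0.4]
gripper_width: 0.804
grip_force: 0.0
```

```bash
python3 - <<'E'
from h import *
go([.533,.3317,.0165],4.5)
E
```

```text
t 30.9 pos [0.5336 0.333  0.0706] yaw 4.4 q [-0.96  0.85  0.63  1.71 -0.66  0.8   0.06] w 75.6 g 0.0 F [ 0.  -0.1 -0.4]
  az -0.001 shift x -0.012 y -0.007 z 0.541 tilt [ 0.002 -0.001  0.   ]
```

>>> move_arm(
  moves=[
    {"jaw":-0.6,"tx":-0.012,"ty":-0.007,"tz":0.24,"ax":0,"ay":0,"az":0},
    {"jaw":-0.6,"tx":0,"ty":0,"tz":0.2,"ax":0,"ay":0,"az":0},
    {"jaw":-0.6,"tx":0,"ty":0,"tz":0.1,"ax":0,"ay":0,"az":0},
    {"jaw":-0.6,"tx":0,"ty":0,"tz":0,"ax":0,"ay":0,"az":0},
    {"jaw":1,"tx":0,"ty":0,"tz":0,"ax":0,"ay":0,"az":0},
    {"jaw":1,"tx":0,"ty":0,"tz":0,"ax":0,"ay":0,"az":0},
    {"jaw":1,"tx":0,"ty":0,"tz":0,"ax":0,"ay":0,"az":0},
    {"jaw":1,"tx":0,"ty":0,"tz":0,"ax":0,"ay":0,"az":0},
    {"jaw":1,"tx":0,"ty":0,"tz":0,"ax":0,"ay":0,"az":0},
    {"jaw":1,"tx":0,"ty":0,"tz":0,"ax":0,"ay":0,"az":0},
  ],
)

```text
time: 31.95
tool_pos: [0.5321, 0.3324, 0.0159]
orientation: [0.679, 0.734, 0.001, 0.0]
force: [-1.0, 0.0, 6.2]
gripper_width: 0.57
grip_force: 20.0
```

>>> move_arm(
  moves=[
    {"jaw":1,"tx":0,"ty":0,"tz":-0.4,"ax":0,"ay":0,"az":0},
    {"jaw":1,"tx":0,"ty":0,"tz":-0.4,"ax":0,"ay":0,"az":0},
    {"jaw":1,"tx":0,"ty":0,"tz":-0.4,"ax":0,"ay":0,"az":0.06},
    {"jaw":1,"tx":-0.45,"ty":-0.01,"tz":0,"ax":0,"ay":0,"az":0},
    {"jaw":1,"tx":-0.45,"ty":-0.01,"tz":0,"ax":0,"ay":0,"az":0},
    {"jaw":1,"tx":-0.45,"ty":-0.01,"tz":0,"ax":0,"ay":0,"az":0},
    {"jaw":1,"tx":-0.45,"ty":-0.01,"tz":0,"ax":0,"ay":0,"az":0},
    {"jaw":1,"tx":-0.45,"ty":-0.01,"tz":0,"ax":0,"ay":0,"az":0},
    {"jaw":1,"tx":-0.45,"ty":-0.01,"tz":0,"ax":0,"ay":0,"az":0},
    {"jaw":1,"tx":-0.45,"ty":-0.01,"tz":0,"ax":0,"ay":0,"az":0},
  ],
)

```text
time: 32.95
tool_pos: [0.519, 0.0157, 0.1349]
orientation: [0.712, 0.702, -0.0, -0.0]
force: [0.3, -0.4, -0.6]
gripper_width: 0.572
grip_force: 20.0
```

>>> move_arm(
  moves=[
    {"jaw":1,"tx":-0.45,"ty":-0.01,"tz":0,"ax":0,"ay":0,"az":0},
    {"jaw":1,"tx":-0.45,"ty":-0.01,"tz":0,"ax":0,"ay":0,"az":0},
    {"jaw":1,"tx":-0.38,"ty":0,"tz":0,"ax":0,"ay":0,"az":0},
    {"jaw":1,"tx":0,"ty":0,"tz":0,"ax":0,"ay":0,"az":0},
    {"jaw":1,"tx":0,"ty":0,"tz":0,"ax":0,"ay":0,"az":0},
    {"jaw":1,"tx":0,"ty":0,"tz":0,"ax":0,"ay":0,"az":0},
  ],
)

```text
time: 33.55
tool_pos: [0.5154, -0.1092, 0.1346]
orientation: [0.712, 0.702, 0.0, -0.001]
force: [0.5, -0.1, -1.6]
gripper_width: 0.572
grip_force: 20.0
```

```bash
python3 - <<'E'
from h import *
m,im=snap("wrist","held5.png"); white(m,im); yellow(m,im,read_state()["tool_pos"][2]+.013); yellow(m,im,.061)
go([.5159,-.1125,.049],-1.1)
E
```

```text
white px [596. 281.] (829.5, -214.4, 63.7) (833.6, -207.2, 18.5, 127.5, 59.7)
 white px [318. 188.] (517.3, -95.2, 30.3) (517.6, -94.5, 20.7, 58.2, 89.2)
 white px [319. 111.] (519.2, -21.4, 40.7) (518.7, -21.5, 58.1, 58.8, 89.2)
 white px [107.  37.] (330.3, 45.8, 32.1) (330.3, 45.6, 55.6, 35.7, 2.7)
 yellow px [318. 243.] (516.1, -108.2, 35.4) (516.2, -108.3, 51.3, 52.4, 89.2)
 yellow px [424. 210.] (582.7, -86.5, 20.8) (582.9, -86.5, 40.4, 40.8, 89.2)
 yellow px [435. 109.] (584.3, -27.3, 20.7) (584.2, -27.4, 40.2, 40.9, 89.2)
 yellow px [424. 210.] (616.7, -112.5, 31.6) (617.0, -112.4, 61.4, 62.0, 89.2)
 yellow px [435. 109.] (619.1, -22.5, 31.4) (619.0, -22.7, 61.0, 62.1, 89.2)
t 33.6 pos [ 0.5156 -0.1089  0.1346] yaw -0.7 q [-0.27  0.64  0.65  1.94 -0.56  0.75  0.71] w 53.8 g 20.0 F [ 0.6  0.2 -0.8]
  az 0.004 shift x -0.036 y 0.004 z 0.856 tilt [-0.001 -0.001 -0.   ]
```

View pics/held5.png

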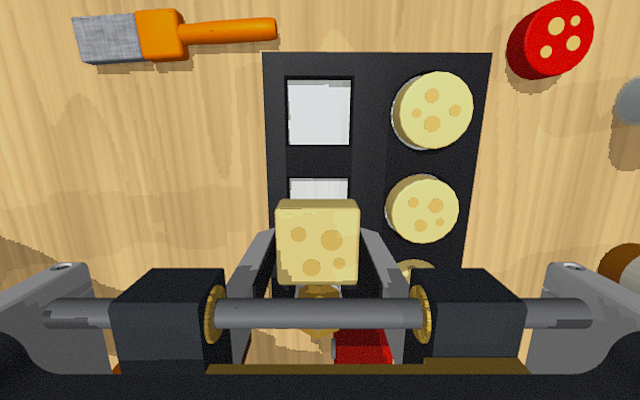

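The held square's centre is at (318,243), lined up with square well 1, and rounds 2 and 3 sit flat at (424,210) and (435,109).

>>> move_arm(
  moves=[
    {"jaw":1,"tx":-0.04,"ty":0,"tz":0.3,"ax":0,"ay":0,"az":0.004},
    {"jaw":1,"tx":0,"ty":0,"tz":0.3,"ax":0,"ay":0,"az":0},
    {"jaw":1,"tx":0,"ty":0,"tz":0.06,"ax":0,"ay":0,"az":0},
    {"jaw":1,"tx":0,"ty":0,"tz":0,"ax":0,"ay":0,"az":0},
    {"jaw":1,"tx":0,"ty":0,"tz":0,"ax":0,"ay":0,"az":0},
    {"jaw":1,"tx":0,"ty":0,"tz":0,"ax":0,"ay":0,"az":0},
  ],
)

```text
time: 34.2
tool_pos: [0.5165, -0.1147, 0.0702]
orientation: [0.715, 0.7, 0.001, 0.001]
force: [0.3, -0.5, -1.7]
gripper_width: 0.575
grip_force: 20.0
```

```bash
python3 - <<'E'
from h import *
m,im=snap("wrist","held6.png"); white(m,im); yellow(m,im,read_state()["tool_pos"][2]+.013)
go([.5161,-.1125,.048],-1.1)
E
```

```text
white px [313. 318.] (511.7, -207.7, 87.5) (511.8, -204.6, 8.3, 175.0, 88.6)
 white px [595. 281.] (759.3, -182.0, 49.6) (762.4, -176.6, 14.2, 99.2, 60.0)
 white px [317. 192.] (517.6, -90.4, 29.2) (517.5, -90.0, 11.3, 57.7, 88.7)
 white px [316.  98.] (518.9, -21.3, 40.7) (518.7, -21.7, 58.1, 58.9, 88.8)
 white px [40. 16.] (333.6, 34.8, 28.1) (333.5, 36.5, 54.6, 20.3, 2.3)
 yellow px [318. 243.] (517.2, -114.5, 35.5) (517.2, -114.3, 52.1, 52.6, 88.7)
 yellow px [457. 226.] (605.0, -104.2, 28.0) (605.4, -103.9, 53.7, 54.8, 88.7)
 yellow px [475.  91.] (607.0, -24.9, 27.8) (607.1, -24.8, 54.6, 55.0, 31.8)
t 34.2 pos [ 0.5165 -0.1147  0.0701] yaw -1.2 q [-0.19  0.73  0.56  1.99 -0.66  0.61  0.79] w 53.9 g 20.0 F [ 0.3  0.6 -1.2]
  az -0.001 shift x 0.022 y -0.004 z 0.221 tilt [0.001 0.    0.   ]
```

>>> move_arm(
  moves=[
    {"jaw":1,"tx":0.022,"ty":0,"tz":0.04,"ax":0,"ay":0,"az":0},
    {"jaw":1,"tx":0,"ty":0,"tz":0.06,"ax":0,"ay":0,"az":0},
    {"jaw":1,"tx":0,"ty":0,"tz":0.05,"ax":0,"ay":0,"az":0},
    {"jaw":1,"tx":0,"ty":0,"tz":0.04,"ax":0,"ay":0,"az":0},
    {"jaw":1,"tx":0,"ty":0,"tz":0.03,"ax":0,"ay":0,"az":0},
    {"jaw":1,"tx":0,"ty":0,"tz":0,"ax":0,"ay":0,"az":0},
    {"jaw":1,"tx":0,"ty":0,"tz":0,"ax":0,"ay":0,"az":0},
  ],
)

```text
time: 34.95
tool_pos: [0.5153, -0.1123, 0.0479]
orientation: [0.715, 0.699, 0.001, -0.001]
force: [-3.0, 2.0, 12.6]
gripper_width: 0.572
grip_force: 20.0
```

```bash
python3 - <<'E'
from h import *
go([.5161,-.1125,.048],-1.1)
E
```

```text
t 35.0 pos [ 0.5153 -0.1123  0.0479] yaw -1.3 q [-0.17  0.76  0.52  2.   -0.7   0.56  0.81] w 53.7 g 20.0 F [-3.   2.  12.6]
  az -0.002 shift x -0.002 y 0.008 z -0.001 tilt [-0.    -0.001  0.   ]
```

>>> move_arm(
  moves=[
    {"jaw":-0.5,"tx":0,"ty":0,"tz":0,"ax":0,"ay":0,"az":0},
    {"jaw":-0.5,"tx":0,"ty":0,"tz":0,"ax":0,"ay":0,"az":0},
    {"jaw":-0.5,"tx":0,"ty":0,"tz":0,"ax":0,"ay":0,"az":0},
    {"jaw":-0.5,"tx":0,"ty":0,"tz":-0.2,"ax":0,"ay":0,"az":0},
    {"jaw":-0.5,"tx":0,"ty":0,"tz":-0.4,"ax":0,"ay":0,"az":0},
    {"jaw":-0.5,"tx":0,"ty":0,"tz":-0.4,"ax":0,"ay":0,"az":0},
    {"jaw":-0.5,"tx":0,"ty":0,"tz":-0.4,"ax":0,"ay":0,"az":0},
    {"jaw":-0.5,"tx":0,"ty":0,"tz":0,"ax":0,"ay":0,"az":0},
  ],
)

```text
time: 35.75
tool_pos: [0.5187, -0.1141, 0.1913]
orientation: [0.715, 0.699, 0.002, 0.004]
force: [0.6, -0.8, 0.7]
gripper_width: 0.75
grip_force: 0.0
```

```bash
python3 - <<'E'
from h import *
m,im=snap("wrist","placed4.png"); yellow(m,im,.061); white(m,im)
go([.4155,.3457,.17],-21.2)
E
```

```text
yellow px [313. 193.] (515.7, -112.6, 35.9) (516.1, -112.4, 52.0, 52.6, 88.6)
 yellow px [402. 191.] (616.9, -112.2, 31.7) (617.2, -112.7, 60.2, 61.8, 1.8)
 yellow px [409. 107.] (618.9, -22.8, 31.4) (619.0, -22.9, 60.6, 61.7, 88.8)
 white px [313. 318.] (511.9, -299.5, 180.9) (512.0, -295.5, 12.9, 361.9, 88.3)
 white px [601. 266.] (912.3, -241.8, 82.1) (920.7, -226.7, 84.0, 158.0, 59.4)
 white px [314. 110.] (519.0, -22.0, 40.4) (518.8, -22.0, 57.6, 59.1, 88.8)
 white px [599.  92.] (842.3, -16.8, 39.2) (841.6, -12.9, 73.7, 44.2, 6.5)
 white px [136.  48.] (328.7, 45.8, 32.3) (328.8, 46.1, 56.3, 36.1, 2.8)
t 35.8 pos [ 0.5173 -0.1131  0.189 ] yaw -1.2 q [-0.31  0.57  0.73  1.89 -0.5   0.86  0.65] w 70.5 g 0.0 F [-0.   0.5 -1. ]
  az 0.222 shift x 3.910 y -2.608 z 0.190 tilt [0.003 0.    0.   ]
```

>>> move_arm(
  moves=[
    {"jaw":-0.6,"tx":0,"ty":0,"tz":0,"ax":0,"ay":0,"az":0.074},
    {"jaw":-0.6,"tx":0,"ty":0,"tz":0,"ax":0,"ay":0,"az":0.074},
    {"jaw":-0.6,"tx":0,"ty":0,"tz":0,"ax":0,"ay":0,"az":0.074},
    {"jaw":-0.6,"tx":0.39,"ty":-0.26,"tz":0,"ax":0,"ay":0,"az":0},
    {"jaw":-0.6,"tx":0.39,"ty":-0.26,"tz":0,"ax":0,"ay":0,"az":0},
    {"jaw":-0.6,"tx":0.39,"ty":-0.26,"tz":0,"ax":0,"ay":0,"az":0},
    {"jaw":-0.6,"tx":0.39,"ty":-0.26,"tz":0,"ax":0,"ay":0,"az":0},
    {"jaw":-0.6,"tx":0.39,"ty":-0.26,"tz":0,"ax":0,"ay":0,"az":0},
    {"jaw":-0.6,"tx":0.39,"ty":-0.26,"tz":0,"ax":0,"ay":0,"az":0},
    {"jaw":-0.6,"tx":0.39,"ty":-0.26,"tz":0,"ax":0,"ay":0,"az":0},
  ],
)

```text
time: 36.8
tool_pos: [0.4432, 0.2094, 0.1856]
orientation: [0.825, 0.565, -0.001, -0.0]
force: [1.4, -0.8, 1.1]
gripper_width: 0.803
grip_force: 0.0
```

>>> move_arm(
  moves=[
    {"jaw":-0.6,"tx":0.39,"ty":-0.26,"tz":0,"ax":0,"ay":0,"az":0},
    {"jaw":-0.6,"tx":0.39,"ty":-0.26,"tz":0,"ax":0,"ay":0,"az":0},
    {"jaw":-0.6,"tx":0.3,"ty":-0.2,"tz":0,"ax":0,"ay":0,"az":0},
    {"jaw":-0.6,"tx":0,"ty":0,"tz":0,"ax":0,"ay":0,"az":0},
    {"jaw":-0.6,"tx":0,"ty":0,"tz":0,"ax":0,"ay":0,"az":0},
    {"jaw":-0.6,"tx":0,"ty":0,"tz":0,"ax":0,"ay":0,"az":0},
  ],
)

```text
time: 37.4
tool_pos: [0.4169, 0.3327, 0.1863]
orientation: [0.826, 0.564, -0.001, 0.001]
force: [0.1, 0.2, 0.2]
gripper_width: 0.803
grip_force: 0.0
```

```bash
python3 - <<'E'
from h import *
arepas(f="mat5.png")
go([.4155,.3455,.0165],-21.2)
E
```

```text
square box (415.3,346.3) 50.3x51.5 a 68.6 | circ (415.2,346.3) r 35.2 | cen (415.4,346.2) area 2539 fill 0.98 px [311. 180.]
t 37.5 pos [0.4171 0.3327 0.1866] yaw -21.4 q [-1.29  0.65  0.91  1.88 -0.63  0.94 -0.45] w 75.0 g 0.0 F [-0.6 -0.1  0.4]
  az -0.002 shift x 0.114 y -0.062 z 1.701 tilt [-0.     0.001  0.   ]
```

>>> move_arm(
  moves=[
    {"jaw":-0.6,"tx":0.115,"ty":-0.062,"tz":0.3,"ax":0,"ay":0,"az":0},
    {"jaw":-0.6,"tx":0,"ty":0,"tz":0.35,"ax":0,"ay":0,"az":0},
    {"jaw":-0.6,"tx":0,"ty":0,"tz":0.35,"ax":0,"ay":0,"az":0},
    {"jaw":-0.6,"tx":0,"ty":0,"tz":0.2,"ax":0,"ay":0,"az":0},
    {"jaw":-0.6,"tx":0,"ty":0,"tz":0,"ax":0,"ay":0,"az":0},
    {"jaw":-0.6,"tx":0,"ty":0,"tz":0,"ax":0,"ay":0,"az":0},
    {"jaw":-0.6,"tx":0,"ty":0,"tz":0,"ax":0,"ay":0,"az":0},
  ],
)

```text
time: 38.15
tool_pos: [0.4165, 0.3474, 0.0684]
orientation: [0.826, 0.564, 0.001, 0.0]
force: [-0.5, 0.3, 0.8]
gripper_width: 0.799
grip_force: 0.0
```

```bash
python3 - <<'E'
from h import *
go([.4153,.3462,.0165],-21.3)
E
```

```text
t 38.1 pos [0.4165 0.3474 0.0684] yaw -21.3 q [-1.2   0.8   0.74  1.95 -0.83  0.72 -0.32] w 75.1 g 0.0 F [-0.5  0.3  0.8]
  az -0.000 shift x -0.016 y -0.006 z 0.519 tilt [ 0.001 -0.001  0.   ]
```

>>> move_arm(
  moves=[
    {"jaw":-0.6,"tx":-0.015,"ty":-0.006,"tz":0.22,"ax":0,"ay":0,"az":0},
    {"jaw":-0.6,"tx":0,"ty":0,"tz":0.2,"ax":0,"ay":0,"az":0},
    {"jaw":-0.6,"tx":0,"ty":0,"tz":0.1,"ax":0,"ay":0,"az":0},
    {"jaw":-0.6,"tx":0,"ty":0,"tz":0,"ax":0,"ay":0,"az":0},
    {"jaw":1,"tx":0,"ty":0,"tz":0,"ax":0,"ay":0,"az":0},
    {"jaw":1,"tx":0,"ty":0,"tz":0,"ax":0,"ay":0,"az":0},
    {"jaw":1,"tx":0,"ty":0,"tz":0,"ax":0,"ay":0,"az":0},
    {"jaw":1,"tx":0,"ty":0,"tz":0,"ax":0,"ay":0,"az":0},
    {"jaw":1,"tx":0,"ty":0,"tz":0,"ax":0,"ay":0,"az":0},
    {"jaw":1,"tx":0,"ty":0,"tz":0,"ax":0,"ay":0,"az":0},
  ],
)

```text
time: 39.15
tool_pos: [0.4145, 0.3467, 0.0157]
orientation: [0.825, 0.565, 0.001, -0.0]
force: [-1.3, -0.1, 6.4]
gripper_width: 0.574
grip_force: 20.0
```

>>> move_arm(
  moves=[
    {"jaw":1,"tx":0,"ty":0,"tz":-0.4,"ax":0,"ay":0,"az":0},
    {"jaw":1,"tx":0,"ty":0,"tz":-0.4,"ax":0,"ay":0,"az":-0.075},
    {"jaw":1,"tx":0,"ty":0,"tz":-0.4,"ax":0,"ay":0,"az":-0.075},
    {"jaw":1,"tx":0,"ty":0,"tz":0,"ax":0,"ay":0,"az":-0.075},
    {"jaw":1,"tx":-0.45,"ty":0.135,"tz":0,"ax":0,"ay":0,"az":0},
    {"jaw":1,"tx":-0.45,"ty":0.135,"tz":0,"ax":0,"ay":0,"az":0},
    {"jaw":1,"tx":-0.45,"ty":0.135,"tz":0,"ax":0,"ay":0,"az":0},
    {"jaw":1,"tx":-0.45,"ty":0.135,"tz":0,"ax":0,"ay":0,"az":0},
    {"jaw":1,"tx":-0.45,"ty":0.135,"tz":0,"ax":0,"ay":0,"az":0},
    {"jaw":1,"tx":-0.45,"ty":0.135,"tz":0,"ax":0,"ay":0,"az":0},
  ],
)

```text
time: 40.15
tool_pos: [0.4905, 0.0733, 0.135]
orientation: [0.713, 0.701, 0.0, -0.0]
force: [0.4, 1.3, -0.6]
gripper_width: 0.574
grip_force: 20.0
```

>>> move_arm(
  moves=[
    {"jaw":1,"tx":-0.45,"ty":0.135,"tz":0,"ax":0,"ay":0,"az":0},
    {"jaw":1,"tx":-0.45,"ty":0.135,"tz":0,"ax":0,"ay":0,"az":0},
    {"jaw":1,"tx":-0.05,"ty":0.02,"tz":0,"ax":0,"ay":0,"az":0},
    {"jaw":1,"tx":0,"ty":0,"tz":0,"ax":0,"ay":0,"az":0},
    {"jaw":1,"tx":0,"ty":0,"tz":0,"ax":0,"ay":0,"az":0},
    {"jaw":1,"tx":0,"ty":0,"tz":0,"ax":0,"ay":0,"az":0},
  ],
)

```text
time: 40.75
tool_pos: [0.5173, -0.0182, 0.1346]
orientation: [0.712, 0.702, -0.0, -0.001]
force: [0.4, -0.3, -0.9]
gripper_width: 0.568
grip_force: 20.0
```

```bash
python3 - <<'E'
from h import *
m,im=snap("wrist","held7.png"); white(m,im); yellow(m,im,read_state()["tool_pos"][2]+.013)
go([.5183,-.0219,.048],-1.1)
E
```

```text
white px [318. 189.] (518.8, -5.8, 30.4) (518.7, -4.6, 20.8, 58.2, 89.2)
 white px [123. 136.] (330.4, 50.0, 31.9) (330.3, 50.7, 55.6, 35.9, 2.4)
 white px [603.  21.] (773.9, 142.9, 38.2) (773.6, 142.5, 33.6, 70.2, 89.2)
 yellow px [425. 211.] (584.8, 3.9, 20.6) (585.1, 3.9, 40.0, 40.8, 3.1)
t 40.8 pos [ 0.5174 -0.0183  0.1347] yaw -0.8 q [-0.45  0.63  0.67  1.97 -0.58  0.74  0.55] w 53.5 g 20.0 F [ 1.   1.  -0.5]
  az 0.003 shift x -0.036 y 0.010 z 0.867 tilt [-0.001 -0.001  0.   ]
```

>>> move_arm(
  moves=[
    {"jaw":1,"tx":-0.036,"ty":0.008,"tz":0.3,"ax":0,"ay":0,"az":0.004},
    {"jaw":1,"tx":0,"ty":0,"tz":0.3,"ax":0,"ay":0,"az":0},
    {"jaw":1,"tx":0,"ty":0,"tz":0.06,"ax":0,"ay":0,"az":0},
    {"jaw":1,"tx":0,"ty":0,"tz":0,"ax":0,"ay":0,"az":0},
    {"jaw":1,"tx":0,"ty":0,"tz":0,"ax":0,"ay":0,"az":0},
    {"jaw":1,"tx":0,"ty":0,"tz":0,"ax":0,"ay":0,"az":0},
  ],
)

```text
time: 41.4
tool_pos: [0.5195, -0.0239, 0.0702]
orientation: [0.715, 0.699, 0.001, 0.001]
force: [0.7, 0.3, -0.1]
gripper_width: 0.575
grip_force: 20.0
```

```bash
python3 - <<'E'
from h import *
m,im=snap("wrist","held8.png"); white(m,im)
z=read_state()["tool_pos"][2]+.013
k=cv2.inRange(cv2.cvtColor(im,cv2.COLOR_BGR2HSV),(20,50,175),(36,190,255)); k[:,:270]=0;k[:,366:]=0;k[290:]=0;k[:185]=0
k=cv2.morphologyEx(cv2.morphologyEx(k,cv2.MORPH_CLOSE,np.ones((7,7))),cv2.MORPH_OPEN,np.ones((9,9)))
for x in comps(m,k,z): print("held",*x)
go([.5182,-.0222,.048],-1.1)
E
```

```text
white px [599. 283.] (762.4, -91.1, 48.8) (765.6, -85.8, 13.7, 97.7, 59.5)
 white px [314. 193.] (518.9, -0.5, 29.1) (518.7, 0.1, 57.7, 11.3, 0.3)
 white px [ 64. 132.] (333.2, 50.1, 31.6) (333.2, 50.3, 54.6, 35.3, 2.5)
held [319. 243.] (520.4, -23.1, 35.2) (520.2, -23.1, 50.0, 52.4, 88.7)
t 41.5 pos [ 0.5194 -0.024   0.0701] yaw -1.3 q [-0.37  0.72  0.57  2.01 -0.69  0.6   0.64] w 53.7 g 20.0 F [ 1.  -0.1  0.3]
  az -0.002 shift x 0.017 y -0.013 z 0.221 tilt [ 0.001 -0.    -0.   ]
```

Shift +1.7 mm in y and −1.4 mm in x, then lower.

>>> move_arm(
  moves=[
    {"jaw":1,"tx":0.017,"ty":-0.013,"tz":0.04,"ax":0,"ay":0,"az":0},
    {"jaw":1,"tx":0,"ty":0,"tz":0.06,"ax":0,"ay":0,"az":0},
    {"jaw":1,"tx":0,"ty":0,"tz":0.05,"ax":0,"ay":0,"az":0},
    {"jaw":1,"tx":0,"ty":0,"tz":0.04,"ax":0,"ay":0,"az":0},
    {"jaw":1,"tx":0,"ty":0,"tz":0.03,"ax":0,"ay":0,"az":0},
    {"jaw":1,"tx":0,"ty":0,"tz":0,"ax":0,"ay":0,"az":0},
    {"jaw":1,"tx":0,"ty":0,"tz":0,"ax":0,"ay":0,"az":0},
  ],
)

```text
time: 42.15
tool_pos: [0.517, -0.022, 0.0477]
orientation: [0.715, 0.699, 0.0, -0.001]
force: [-3.3, 1.2, 12.0]
gripper_width: 0.579
grip_force: 20.0
```

>>> move_arm(
  moves=[
    {"jaw":-0.5,"tx":0,"ty":0,"tz":0,"ax":0,"ay":0,"az":0},
    {"jaw":-0.5,"tx":0,"ty":0,"tz":0,"ax":0,"ay":0,"az":0},
    {"jaw":-0.5,"tx":0,"ty":0,"tz":0,"ax":0,"ay":0,"az":0},
    {"jaw":-0.5,"tx":0,"ty":0,"tz":-0.2,"ax":0,"ay":0,"az":0},
    {"jaw":-0.5,"tx":0,"ty":0,"tz":-0.4,"ax":0,"ay":0,"az":0},
    {"jaw":-0.5,"tx":0,"ty":0,"tz":-0.4,"ax":0,"ay":0,"az":0},
    {"jaw":-0.5,"tx":0,"ty":0,"tz":-0.4,"ax":0,"ay":0,"az":0},
    {"jaw":-0.5,"tx":0,"ty":0,"tz":-0.1,"ax":0,"ay":0,"az":0},
  ],
)

```text
time: 42.95
tool_pos: [0.5196, -0.0232, 0.2005]
orientation: [0.715, 0.699, 0.002, 0.002]
force: [0.4, 0.1, 0.4]
gripper_width: 0.752
grip_force: 0.0
```

```bash
python3 - <<'E'
from h import *
m,im=snap("wrist","placed5.png"); yellow(m,im,.061)
go([.38,-.22,.25],-1.1)
E
```

```text
yellow px [314. 192.] (518.2, -22.2, 36.0) (518.1, -22.2, 51.1, 52.7, 88.5)
 yellow px [401. 190.] (618.9, -22.3, 31.4) (618.8, -22.6, 60.4, 61.3, 88.6)
t 43.0 pos [ 0.5194 -0.0228  0.2   ] yaw -1.3 q [-0.51  0.55  0.77  1.9  -0.49  0.88  0.48] w 70.4 g 0.0 F [ 0.5 -0.5  0.1]
  az -0.003 shift x -1.998 y -1.356 z -0.500 tilt [ 0.004 -0.     0.   ]
```

>>> move_arm(
  moves=[
    {"jaw":-0.2,"tx":-0.35,"ty":-0.2,"tz":-0.05,"ax":0,"ay":0,"az":0},
    {"jaw":-0.2,"tx":-0.35,"ty":-0.2,"tz":-0.05,"ax":0,"ay":0,"az":0},
    {"jaw":-0.2,"tx":-0.35,"ty":-0.2,"tz":-0.05,"ax":0,"ay":0,"az":0},
    {"jaw":-0.2,"tx":-0.35,"ty":-0.2,"tz":-0.05,"ax":0,"ay":0,"az":0},
    {"jaw":-0.2,"tx":-0.35,"ty":-0.2,"tz":0,"ax":0,"ay":0,"az":0},
    {"jaw":-0.2,"tx":-0.35,"ty":-0.2,"tz":0,"ax":0,"ay":0,"az":0},
    {"jaw":-0.2,"tx":-0.15,"ty":-0.05,"tz":0,"ax":0,"ay":0,"az":0},
    {"jaw":-0.2,"tx":0,"ty":0,"tz":0,"ax":0,"ay":0,"az":0},
    {"jaw":-0.2,"tx":0,"ty":0,"tz":0,"ax":0,"ay":0,"az":0},
    {"jaw":-0.2,"tx":0,"ty":0,"tz":0,"ax":0,"ay":0,"az":0},
  ],
)

```text
time: 44.0
tool_pos: [0.3875, -0.2428, 0.2162]
orientation: [0.715, 0.7, -0.0, -0.001]
force: [-0.3, 0.4, 1.1]
gripper_width: 0.6
grip_force: 0.0
```

```bash
python3 - <<'E'
from h import *
m,im=snap("wrist","probe1.png"); yellow(m,im,.061)
k=cv2.inRange(cv2.cvtColor(im,cv2.COLOR_BGR2HSV),(0,0,150),(180,45,255))
for x in comps(m,k,.108,200): print(*x)
go([.39,-.263,.15],-1.1)
E
```

```text
yellow px [431.  72.] (515.7, -113.3, 36.1) (515.5, -113.3, 51.5, 53.0, 88.8)
[322. 223.] (392.9, -267.7, 19.3) (392.9, -267.5, 37.3, 36.7, 88.8)
[438. 157.] (511.1, -200.3, 8.8) (511.7, -200.2, 16.2, 15.8, 46.7)
[70. 38.] (161.7, -85.9, 34.3) (167.2, -85.5, 25.4, 67.7, 8.6)
t 44.0 pos [ 0.3876 -0.2428  0.2163] yaw -1.2 q [-0.06  0.44  0.79  2.03 -0.42  0.84  0.95] w 56.2 g 0.0 F [ 0.1 -0.4 -0. ]
  az -0.001 shift x -0.202 y 0.028 z 0.663 tilt [-0.001 -0.001 -0.   ]
```

View pics/probe1.png

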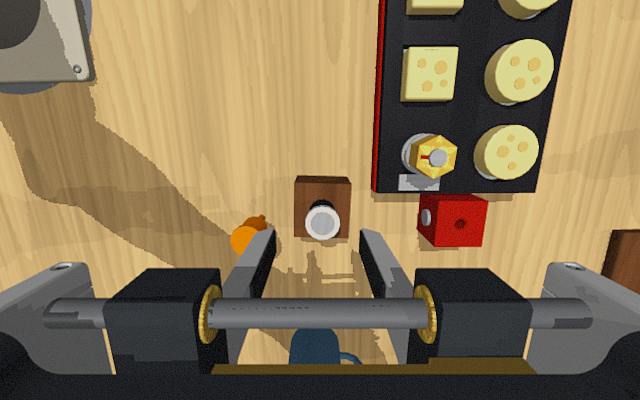

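The probe's white cap is at (322,223), the orange look-alike at (245,238) stays put, and the socket hole is at (461,222). The arepas in view look flat.

```bash
python3 - <<'E'
from h import *
m=eyes.camera_model("wrist"); im=cv2.imread("pics/probe1.png"); g=im[205:240,445:478].astype(int)
r=g[:,:,2]; w=(r<r[8:28,5:28].mean()*.75)&(r<110); ys,xs=np.where(w[8:28,6:28]); print(len(xs),"hole px",xs.mean()+451,ys.mean()+213, ray(m,(xs.mean()+451,ys.mean()+213),.065))
print(ray(m,(461,222),.065), ray(m,(245,238),.1))
go([.3929,-.2677,.13],-1.1)
E
```

```text
62 hole px 459.9193548387097 222.91935483870967 [[ 0.56393183 -0.28596962]]
[[ 0.56513806 -0.28479903]] [[ 0.30651191 -0.28651675]]
t 44.0 pos [ 0.3876 -0.2428  0.2163] yaw -1.2 q [-0.06  0.44  0.79  2.03 -0.42  0.84  0.95] w 56.2 g 0.0 F [ 0.1 -0.4 -0. ]
  az -0.001 shift x -0.248 y 0.058 z 0.863 tilt [-0.001 -0.001 -0.   ]
```

>>> move_arm(
  moves=[
    {"jaw":-0.1,"tx":-0.25,"ty":0.05,"tz":0,"ax":0,"ay":0,"az":0},
    {"jaw":-0.1,"tx":0,"ty":0,"tz":0.3,"ax":0,"ay":0,"az":0},
    {"jaw":-0.1,"tx":0,"ty":0,"tz":0.3,"ax":0,"ay":0,"az":0},
    {"jaw":-0.1,"tx":0,"ty":0,"tz":0.2,"ax":0,"ay":0,"az":0},
    {"jaw":-0.1,"tx":0,"ty":0,"tz":0,"ax":0,"ay":0,"az":0},
    {"jaw":-0.1,"tx":0,"ty":0,"tz":0,"ax":0,"ay":0,"az":0},
    {"jaw":-0.1,"tx":0,"ty":0,"tz":0,"ax":0,"ay":0,"az":0},
  ],
)

```text
time: 44.75
tool_pos: [0.3924, -0.2696, 0.1379]
orientation: [0.715, 0.699, 0.0, 0.001]
force: [0.1, -0.6, -0.5]
gripper_width: 0.549
grip_force: 0.0
```

```bash
python3 - <<'E'
from h import *
m,im=snap("wrist","probe2.png")
k=cv2.inRange(cv2.cvtColor(im,cv2.COLOR_BGR2HSV),(0,0,150),(180,45,255))
for x in comps(m,k,.108,500): print(*x)
go([.3929,-.2677,.0625],-1.1)
E
```

```text
[317. 222.] (392.8, -267.7, 19.2) (392.9, -267.7, 37.4, 37.5, 52.4)
t 44.8 pos [ 0.3924 -0.2697  0.138 ] yaw -1.3 q [ 0.1   0.57  0.66  2.07 -0.56  0.67  1.11] w 51.6 g 0.0 F [-0.6  0.8 -0.5]
  az -0.002 shift x 0.020 y 0.004 z 0.755 tilt [0.001 0.001 0.   ]
```

>>> move_arm(
  moves=[
    {"jaw":-0.1,"tx":0.02,"ty":0.004,"tz":0.2,"ax":0,"ay":0,"az":0},
    {"jaw":-0.1,"tx":0,"ty":0,"tz":0.2,"ax":0,"ay":0,"az":0},
    {"jaw":-0.1,"tx":0,"ty":0,"tz":0.2,"ax":0,"ay":0,"az":0},
    {"jaw":-0.1,"tx":0,"ty":0,"tz":0.15,"ax":0,"ay":0,"az":0},
    {"jaw":-0.1,"tx":0,"ty":0,"tz":0,"ax":0,"ay":0,"az":0},
    {"jaw":-0.1,"tx":0,"ty":0,"tz":0,"ax":0,"ay":0,"az":0},
    {"jaw":-0.1,"tx":0,"ty":0,"tz":0,"ax":0,"ay":0,"az":0},
  ],
)

```text
time: 45.5
tool_pos: [0.3926, -0.2678, 0.063]
orientation: [0.715, 0.699, 0.0, 0.001]
force: [-0.2, -0.8, 0.3]
gripper_width: 0.544
grip_force: 0.0
```

```bash
python3 - <<'E'
from h import *
go([.3929,-.2677,.0625],-1.1)
E
```

```text
t 45.5 pos [ 0.3926 -0.2678  0.063 ] yaw -1.3 q [ 0.2   0.68  0.51  2.13 -0.7   0.5   1.23] w 51.2 g 0.0 F [-0.2 -0.8  0.3]
  az -0.003 shift x 0.002 y 0.003 z 0.005 tilt [ 0.001  0.001 -0.   ]
```

>>> move_arm(
  moves=[
    {"jaw":1,"tx":0,"ty":0,"tz":0,"ax":0,"ay":0,"az":0},
    {"jaw":1,"tx":0,"ty":0,"tz":0,"ax":0,"ay":0,"az":0},
    {"jaw":1,"tx":0,"ty":0,"tz":0,"ax":0,"ay":0,"az":0},
    {"jaw":1,"tx":0,"ty":0,"tz":0,"ax":0,"ay":0,"az":0},
    {"jaw":1,"tx":0,"ty":0,"tz":0,"ax":0,"ay":0,"az":0},
    {"jaw":1,"tx":0,"ty":0,"tz":0,"ax":0,"ay":0,"az":0},
  ],
  newtons=35,
)

```text
time: 46.1
tool_pos: [0.3923, -0.2676, 0.0624]
orientation: [0.715, 0.699, 0.0, 0.0]
force: [0.1, 0.4, 5.8]
gripper_width: 0.395
grip_force: 35.0
```

```bash
python3 - <<'E'
from h import *
go([.5637,-.284,.15],-1.1)
E
```

```text
t 46.1 pos [ 0.3923 -0.2676  0.0624] yaw -1.3 q [ 0.2   0.68  0.51  2.13 -0.71  0.5   1.23] w 37.1 g 35.0 F [0.1 0.4 5.8]
  az -0.003 shift x -0.132 y 1.717 z -0.876 tilt [0.001 0.    0.   ]
```

The jaws read 37 mm, so the pads have only caught the 38 mm cap with their upper edge. I'll regrip 15 mm higher so the cap sits well inside the pads.

>>> move_arm(
  moves=[
    {"jaw":-0.1,"tx":0,"ty":0,"tz":0,"ax":0,"ay":0,"az":0},
    {"jaw":-0.1,"tx":0,"ty":0,"tz":0,"ax":0,"ay":0,"az":0},
    {"jaw":-0.1,"tx":0,"ty":0,"tz":-0.15,"ax":0,"ay":0,"az":0},
    {"jaw":-0.1,"tx":0,"ty":0,"tz":0,"ax":0,"ay":0,"az":0},
    {"jaw":1,"tx":0,"ty":0,"tz":0,"ax":0,"ay":0,"az":0},
    {"jaw":1,"tx":0,"ty":0,"tz":0,"ax":0,"ay":0,"az":0},
    {"jaw":1,"tx":0,"ty":0,"tz":0,"ax":0,"ay":0,"az":0},
    {"jaw":1,"tx":0,"ty":0,"tz":0,"ax":0,"ay":0,"az":0},
    {"jaw":1,"tx":0,"ty":0,"tz":0,"ax":0,"ay":0,"az":0},
  ],
)

```text
time: 47.0
tool_pos: [0.3917, -0.2673, 0.0767]
orientation: [0.715, 0.699, -0.0, -0.0]
force: [0.0, -0.6, 0.2]
gripper_width: 0.393
grip_force: 35.0
```

```bash
python3 - <<'E'
from h import *
m,im=snap("wrist")
k=cv2.inRange(cv2.cvtColor(im,cv2.COLOR_BGR2HSV),(0,0,150),(180,45,255))
for x in comps(m,k,.108,500): print(*x)
go([.5637,-.284,.145],-1.1)
E
```

```text
[317. 264.] (392.2, -267.4, 19.5) (392.7, -268.0, 37.7, 36.3, 87.0)
[540. 136.] (508.1, -200.8, 8.6) (508.2, -200.7, 16.1, 16.8, 10.3)
[473. 121.] (477.9, -193.7, 17.5) (474.8, -191.8, 33.9, 15.8, 58.1)
t 47.0 pos [ 0.3917 -0.2674  0.0767] yaw -1.3 q [ 0.18  0.66  0.54  2.12 -0.68  0.53  1.21] w 37.2 g 35.0 F [ 0.  -0.1 -0.8]
  az -0.003 shift x -0.133 y 1.723 z -0.683 tilt [-0. -0.  0.]
```

>>> move_arm(
  moves=[
    {"jaw":1,"tx":0,"ty":0,"tz":-0.2,"ax":0,"ay":0,"az":0},
    {"jaw":1,"tx":0,"ty":0,"tz":-0.3,"ax":0,"ay":0,"az":0},
    {"jaw":1,"tx":0,"ty":0,"tz":-0.3,"ax":0,"ay":0,"az":0},
    {"jaw":1,"tx":-0.17,"ty":0.35,"tz":0,"ax":0,"ay":0,"az":0},
    {"jaw":1,"tx":-0.17,"ty":0.35,"tz":0,"ax":0,"ay":0,"az":0},
    {"jaw":1,"tx":-0.17,"ty":0.35,"tz":0,"ax":0,"ay":0,"az":0},
    {"jaw":1,"tx":-0.17,"ty":0.35,"tz":0,"ax":0,"ay":0,"az":0},
    {"jaw":1,"tx":-0.17,"ty":0.32,"tz":0,"ax":0,"ay":0,"az":0},
    {"jaw":1,"tx":0,"ty":0,"tz":0,"ax":0,"ay":0,"az":0},
    {"jaw":1,"tx":0,"ty":0,"tz":0,"ax":0,"ay":0,"az":0},
  ],
)

```text
time: 48.05
tool_pos: [0.5611, -0.3563, 0.156]
orientation: [0.715, 0.699, -0.0, -0.001]
force: [-0.5, -0.6, -1.4]
gripper_width: 0.394
grip_force: 35.0
```

```bash
python3 - <<'E'
from h import *
m,im=snap("wrist","sock.png")
yellow(m,im,.061)
hsv=cv2.cvtColor(im,cv2.COLOR_BGR2HSV)
k=cv2.inRange(hsv,(0,0,150),(180,45,255)); z=read_state()["tool_pos"][2]+.0313
for x in comps(m,k,z,500): print("cap",*x)
u,v=pix(m,[[.5637,-.2845,.065]])[0].round().astype(int); print(u,v)
r=cv2.inRange(hsv,(0,120,40),(8,255,255))|cv2.inRange(hsv,(172,120,40),(180,255,255))
c=im[v-45:v+45,u-60:u+60]; cv2.imwrite("pics/sockc.png",cv2.resize(c,None,fx=5,fy=5,interpolation=cv2.INTER_CUBIC))
go([.5637,-.284,.145],-1.1)
E
```

```text
yellow px [376.  29.] (616.2, -200.6, 32.0) (616.5, -205.6, 52.9, 61.2, 88.6)
 yellow px [252.  21.] (509.5, -189.5, 26.4) (509.3, -195.4, 37.6, 46.2, 88.6)
cap [314. 259.] (562.0, -356.7, 18.8) (562.0, -354.5, 31.7, 36.7, 88.7)
317 130
t 48.1 pos [ 0.5605 -0.356   0.1563] yaw -1.4 q [ 0.16  0.79  0.67  1.53 -0.55  1.01  0.96] w 37.1 g 35.0 F [-0.6 -0.2 -0.5]
  az -0.003 shift x 0.721 y 0.018 z 0.113 tilt [-0.001 -0.001 -0.   ]
```

View pics/sockc.png

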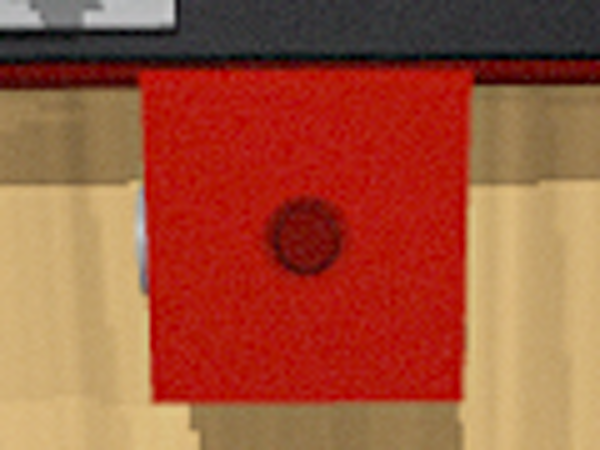

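```bash
python3 - <<'E'
from h import *
m=eyes.camera_model("wrist"); h=ray(m,(318.0,132.2),.065)[0]; print(h)
im=cv2.imread("pics/sock.png"); hsv=cv2.cvtColor(im,cv2.COLOR_BGR2HSV).astype(int)
u,v=318,132; g=im[v-14:v+15,u-14:u+15,2].astype(float); w=np.clip(150-g,0,None); ys,xs=np.mgrid[v-14:v+15,u-14:u+15]; c=((w*xs).sum()/w.sum(),(w*ys).sum()/w.sum()); h2=ray(m,c,.065)[0]; print(c,h2)
go([h2[0]-.001,h2[1]+.0005,.140],-1.1)
E
```

```text
[ 0.56361796 -0.28618427]
(np.float64(317.4675342655406), np.float64(132.2269140246435)) [ 0.56312132 -0.28619649]
t 48.1 pos [ 0.5605 -0.356   0.1563] yaw -1.4 q [ 0.16  0.79  0.67  1.53 -0.55  1.01  0.96] w 37.1 g 35.0 F [-0.6 -0.2 -0.5]
  az -0.003 shift x 0.704 y 0.003 z 0.163 tilt [-0.001 -0.001 -0.   ]
```

>>> move_arm(
  moves=[
    {"jaw":1,"tx":0.35,"ty":0.003,"tz":0,"ax":0,"ay":0,"az":0},
    {"jaw":1,"tx":0.35,"ty":0,"tz":0,"ax":0,"ay":0,"az":0},
    {"jaw":1,"tx":0,"ty":0,"tz":0.1,"ax":0,"ay":0,"az":0},
    {"jaw":1,"tx":0,"ty":0,"tz":0.1,"ax":0,"ay":0,"az":0},
    {"jaw":1,"tx":0,"ty":0,"tz":0,"ax":0,"ay":0,"az":0},
    {"jaw":1,"tx":0,"ty":0,"tz":0,"ax":0,"ay":0,"az":0},
    {"jaw":1,"tx":0,"ty":0,"tz":0,"ax":0,"ay":0,"az":0},
  ],
)

```text
time: 48.8
tool_pos: [0.5634, -0.288, 0.1372]
orientation: [0.716, 0.698, -0.0, 0.0]
force: [0.2, 0.4, -1.0]
gripper_width: 0.392
grip_force: 35.0
```

```bash
python3 - <<'E'
from h import *
go([.5624,-.2857,.078],-1.1)
m,im=snap("wrist","ins.png"); hsv=cv2.cvtColor(im,cv2.COLOR_BGR2HSV)
k=cv2.inRange(hsv,(0,0,150),(180,45,255)); z=read_state()["tool_pos"][2]+.0313
for x in comps(m,k,z,500): print("cap",*x)
yellow(m,im,.061)
E
```

```text
t 48.8 pos [ 0.5634 -0.288   0.1372] yaw -1.4 q [ 0.05  0.77  0.67  1.65 -0.57  0.92  0.91] w 36.8 g 35.0 F [ 0.2  0.4 -1. ]
  az -0.004 shift x 0.022 y -0.010 z 0.592 tilt [ 0.     0.001 -0.   ]
cap [316. 258.] (564.4, -287.8, 19.0) (564.1, -285.3, 36.6, 31.5, 0.1)
 yellow px [250. 111.] (508.2, -199.3, 26.1) (508.1, -199.4, 48.1, 45.5, 86.4)
 yellow px [375. 109.] (616.1, -201.2, 31.4) (616.1, -201.3, 61.6, 61.8, 88.6)
 yellow px [378.  13.] (617.0, -120.3, 29.8) (616.8, -130.9, 25.4, 59.5, 88.6)
 yellow px [252.  16.] (516.0, -126.5, 28.4) (515.9, -127.6, 23.9, 52.5, 88.6)
```

>>> move_arm(
  moves=[
    {"jaw":1,"tx":0.019,"ty":-0.009,"tz":0,"ax":0,"ay":0,"az":0},
    {"jaw":1,"tx":0,"ty":0,"tz":0,"ax":0,"ay":0,"az":0},
    {"jaw":1,"tx":0,"ty":0,"tz":0.08,"ax":0,"ay":0,"az":0},
    {"jaw":1,"tx":0,"ty":0,"tz":0.05,"ax":0,"ay":0,"az":0},
    {"jaw":1,"tx":0,"ty":0,"tz":0.04,"ax":0,"ay":0,"az":0},
    {"jaw":1,"tx":0,"ty":0,"tz":0,"ax":0,"ay":0,"az":0},
    {"jaw":1,"tx":0,"ty":0,"tz":0,"ax":0,"ay":0,"az":0},
  ],
)

```text
time: 49.55
tool_pos: [0.5628, -0.2846, 0.1197]
orientation: [0.715, 0.699, -0.0, -0.0]
force: [-0.5, -0.6, -0.8]
gripper_width: 0.393
grip_force: 35.0
```

```bash
python3 - <<'E'
from h import *
go([.5624,-.2857,.0815],-1.1)
E
```

```text
t 49.5 pos [ 0.5628 -0.2846  0.1197] yaw -1.3 q [ 0.05  0.79  0.65  1.67 -0.59  0.89  0.92] w 37.0 g 35.0 F [-0.5 -0.6 -0.8]
  az -0.003 shift x -0.011 y -0.004 z 0.382 tilt [-0. -0. -0.]
```

The pin is 7 mm into the hole with no force, so I'll carry on down.

>>> move_arm(
  moves=[
    {"jaw":1,"tx":-0.006,"ty":0,"tz":0.06,"ax":0,"ay":0,"az":0},
    {"jaw":1,"tx":0,"ty":0,"tz":0.08,"ax":0,"ay":0,"az":0},
    {"jaw":1,"tx":0,"ty":0,"tz":0.08,"ax":0,"ay":0,"az":0},
    {"jaw":1,"tx":0,"ty":0,"tz":0.08,"ax":0,"ay":0,"az":0},
    {"jaw":1,"tx":0,"ty":0,"tz":0.06,"ax":0,"ay":0,"az":0},
    {"jaw":1,"tx":0,"ty":0,"tz":0.02,"ax":0,"ay":0,"az":0},
    {"jaw":1,"tx":0,"ty":0,"tz":0,"ax":0,"ay":0,"az":0},
    {"jaw":1,"tx":0,"ty":0,"tz":0,"ax":0,"ay":0,"az":0},
  ],
)

```text
time: 50.35
tool_pos: [0.5631, -0.2853, 0.082]
orientation: [0.715, 0.699, 0.0, 0.0]
force: [-0.2, 0.7, -1.2]
gripper_width: 0.396
grip_force: 35.0
```

```bash
python3 - <<'E'
from h import *
go([.5624,-.2857,.0815],-1.1)
m,im=snap("wrist","ins2.png"); yellow(m,im,.061)
E
```

```text
t 50.4 pos [ 0.5631 -0.2853  0.082 ] yaw -1.3 q [ 0.07  0.84  0.62  1.69 -0.63  0.82  0.95] w 37.2 g 35.0 F [-0.2  0.7 -1.2]
  az -0.003 shift x -0.005 y -0.007 z 0.005 tilt [ 0.  0. -0.]
 yellow px [128. 351.] (400.6, -392.2, 26.0) (399.8, -392.2, 43.0, 33.8, 88.6)
 yellow px [507. 349.] (722.5, -400.7, 28.4) (722.5, -400.2, 45.1, 36.1, 88.6)
 yellow px [226. 223.] (496.0, -277.4, 40.8) (497.9, -282.6, 64.3, 68.4, 84.5)
 yellow px [227. 110.] (505.8, -199.2, 27.4) (505.9, -199.0, 51.9, 47.8, 84.8)
 yellow px [392. 108.] (616.1, -201.2, 31.4) (616.3, -201.3, 61.9, 61.9, 0.1)
```

>>> move_arm(
  moves=[
    {"jaw":1,"tx":0,"ty":0,"tz":0.02,"ax":0,"ay":0,"az":0},
    {"jaw":1,"tx":0,"ty":0,"tz":0.01,"ax":0,"ay":0,"az":0},
    {"jaw":1,"tx":0,"ty":0,"tz":0,"ax":0,"ay":0,"az":0},
  ],
)

```text
time: 50.7
tool_pos: [0.5635, -0.2856, 0.0814]
orientation: [0.715, 0.699, 0.001, 0.001]
force: [-3.5, 1.9, 15.5]
gripper_width: 0.393
grip_force: 35.0
```

It's home: 15 N of contact at the expected height. Release, lift and inspect.

>>> move_arm(
  moves=[
    {"jaw":-0.1,"tx":0,"ty":0,"tz":-0.02,"ax":0,"ay":0,"az":0},
    {"jaw":-0.1,"tx":0,"ty":0,"tz":0,"ax":0,"ay":0,"az":0},
    {"jaw":-0.1,"tx":0,"ty":0,"tz":0,"ax":0,"ay":0,"az":0},
    {"jaw":-0.1,"tx":0,"ty":0,"tz":-0.2,"ax":0,"ay":0,"az":0},
    {"jaw":-0.1,"tx":0,"ty":0,"tz":-0.4,"ax":0,"ay":0,"az":0},
    {"jaw":-0.1,"tx":0,"ty":0,"tz":-0.45,"ax":0,"ay":0,"az":0},
    {"jaw":-0.1,"tx":0,"ty":0,"tz":-0.45,"ax":0,"ay":0,"az":0},
    {"jaw":-0.1,"tx":0,"ty":0,"tz":-0.3,"ax":0,"ay":0,"az":0},
    {"jaw":-0.1,"tx":0,"ty":0,"tz":0,"ax":0,"ay":0,"az":0},
    {"jaw":-0.1,"tx":0,"ty":0,"tz":0,"ax":0,"ay":0,"az":0},
  ],
)

```text
time: 51.7
tool_pos: [0.5631, -0.285, 0.2609]
orientation: [0.715, 0.699, 0.0, 0.0]
force: [-0.5, -0.1, -1.3]
gripper_width: 0.551
grip_force: 0.0
```

```bash
python3 - <<'E'
from h import *
m,im=snap("wrist","final.png"); yellow(m,im,.061)
k=cv2.inRange(cv2.cvtColor(im,cv2.COLOR_BGR2HSV),(0,0,150),(180,45,255))
for x in comps(m,k,.113,500): print("cap",*x)
go([.567,-.1,.26])
E
```

```text
yellow px [356. 119.] (616.4, -201.2, 31.4) (616.9, -201.1, 60.6, 61.0, 88.7)
 yellow px [275.  45.] (516.5, -113.6, 36.0) (516.4, -113.6, 51.5, 52.6, 88.7)
 yellow px [358.  43.] (617.2, -113.0, 31.3) (617.6, -112.9, 59.9, 60.9, 88.7)
cap [318. 193.] (564.4, -286.1, 19.2) (564.4, -286.2, 36.6, 37.0, 88.6)
t 51.8 pos [ 0.5626 -0.2845  0.2598] yaw -1.3 q [-0.    0.65  0.75  1.52 -0.47  1.16  0.82] w 51.9 g 0.0 F [-0.1  0.3  0. ]
  az 0.000 shift x 1.845 y 0.001 z -0.002 tilt [-0.001 -0.001  0.   ]
```

View pics/final.png

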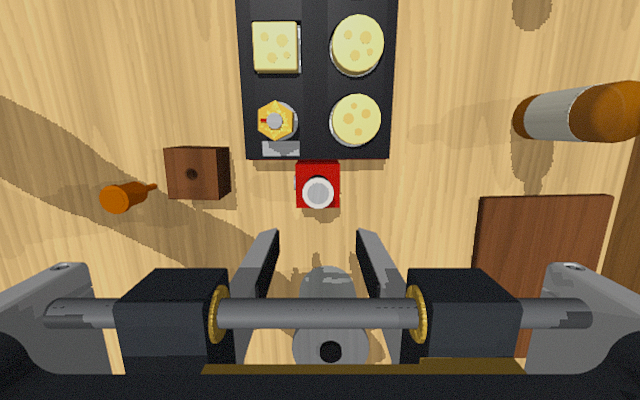

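The probe is home, with its cap at (318,193) over the socket and the stand empty. One last check of the remaining arepas, in case one was knocked late.

>>> move_arm(
  moves=[
    {"jaw":-0.1,"tx":0.45,"ty":0,"tz":0,"ax":0,"ay":0,"az":0},
    {"jaw":-0.1,"tx":0.45,"ty":0,"tz":0,"ax":0,"ay":0,"az":0},
    {"jaw":-0.1,"tx":0.45,"ty":0,"tz":0,"ax":0,"ay":0,"az":0},
    {"jaw":-0.1,"tx":0.3,"ty":0,"tz":0,"ax":0,"ay":0,"az":0},
    {"jaw":-0.1,"tx":0,"ty":0,"tz":0,"ax":0,"ay":0,"az":0},
    {"jaw":-0.1,"tx":0,"ty":0,"tz":0,"ax":0,"ay":0,"az":0},
  ],
)

```text
time: 52.35
tool_pos: [0.5662, -0.1195, 0.2595]
orientation: [0.715, 0.699, -0.001, -0.001]
force: [-0.5, -1.1, -0.5]
gripper_width: 0.548
grip_force: 0.0
```

```bash
python3 - <<'E'
from h import *
m,im=snap("wrist","final2.png"); yellow(m,im,.061); go([.567,-.1,.26])
E
```

```text
yellow px [354. 178.] (617.1, -112.4, 31.6) (617.3, -112.8, 60.2, 61.2, 88.8)
 yellow px [278. 110.] (518.4, -22.9, 35.9) (518.1, -22.8, 51.0, 52.6, 88.7)
 yellow px [357. 108.] (619.0, -22.6, 31.5) (619.4, -22.8, 60.5, 61.4, 88.7)
t 52.4 pos [ 0.5661 -0.121   0.2599] yaw -1.4 q [-0.32  0.58  0.79  1.66 -0.45  1.1   0.58] w 51.6 g 0.0 F [ 0.4 -0.3  0.3]
  az 0.000 shift x 0.210 y 0.004 z -0.001 tilt [-0.001  0.001  0.   ]
```

```bash
python3 -c "
from station import job
print(job.job_done())"
```

```text
the job is handed in; nothing more can be done
None
```

I handed the job in at about 52 s, but no verdict came back: the nut is turned to its stop (judged by torque, not its angle), all five arepas measure within about 2 mm of their well centres, and the probe is fully home in the socket.

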